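# Set the batch dial to 7 and lock it

## Task

The next batch of castings is number 7. On the green batch dial, press the black knob down gently until its sprung clutch takes hold of the number drum (about 14 N on the knob; pressing much harder harms it), turn it until the 7 stands in the middle of the window, then let the knob up and push the red lock tab towards the housing until the bolt is fully home. Leave the other things on the bench where they are.

Things in the scene. Friction and masses are not known exactly. Their poses are not given: they have to be found in the camera images.
- dial: Green batch dial, fixed to the bench, 124 (x) x 116 (y) x 62 mm, with a collar of radius 30 mm on top up to z = 81. Origin on the underside, on the upright axis of drum and knob; -x is the front with the sloping panel and its window (22 x 26 mm, between two red marks); z up. A deck 44 mm wide, 8 high, with the lock bolt, runs out to y = -130 mm.
- knob_grip (a point): On the knob's axis, fixed to the dial, 124 mm above the bench: a good height to grip the black fluted knob (diameter 34, 28 mm tall, any grip yaw). At rest its top is at z = 132 to 141 mm (differs, not reported). It presses down up to 20 mm on a light spring of 1 to 3.5 N; after 1 to 10 mm (differs) its three clutch feet meet the teeth on the drum, then the force rises 5 N per mm.
- number_drum (a joint): Angle in rad of the white number drum. Number k (0 to 9) is in the middle of the window at k x 0.6283, so 7 at 4.398. It grows when the knob, pressed down, is turned clockwise seen from above. Starts at 1.9 to 3.3; stops at -0.2 and 5.9. A brake of 0.11 N m holds it where it is left.
- clutch_plate: Sprung disc, diameter 50 mm, with 15 round radial teeth (1.2 mm deep, tops at z = 56 mm), on the drum inside the housing; origin on the axis at bench height. With about 14 N on the knob its feet seat between the teeth and turn the drum; under about 7 N they ride over, clicking. Wedged teeth: over 28 N contact force (some 19 N on the knob) is too much. Let go, the knob springs up and the drum stays.
- lock_bolt (a joint): Travel in m of the brass bolt with the red tab along the dial's +y, to the housing: 0 out, 0.014 home at its stop; starts at 0 to 0.003. Drags with 2 N. Its nose (diameter 10.8 mm) goes between two of the drum's ten locking pins when a number is in the middle of the window; a little off, it centres the drum itself, well off it jams or locks a wrong number.
- tab_top (a point): Middle of the top of the red lock tab, z = 50 mm; moves with the bolt; at y = -96 mm in the dial's frame with the bolt out. The tab is upright, 24 mm (x) x 10 mm (y) in the dial's axes, free from z = 24 mm up. Its outer face, to be pushed, lies 5 mm from here towards the dial's -y.
- brass_tin: Round brass tin with lid, 62 mm across, 23 high, loose; origin under its centre. A bystander.
- flux_pot: Round wooden-looking pot with lid, 53 mm across, 32 high, loose; origin under its centre. A bystander.
- stone_box: White box with clear lid, 44 x 42 x 22 mm, loose; origin under its centre. A bystander.

How it is judged:
By the outcome, as a careful person would: the job done as asked, in the order asked, and still so for the second after the job is handed in, with the robot touching nothing.
It also fails if it takes over 72 s, if anything falls off the work surface, if the arm or the gripper's body presses on something with over 40 N, if the wrist force passes 120 N, or if a joint passes its speed limit or range.

## Robot

A 7-joint arm with a two-finger parallel gripper is mounted at the origin on a cart in front of the work surface, level with it; the furniture and walls round the work are solid. World frame = base frame: x ahead of the robot, y to its left, z up, the work surface at z = 0. Lengths are in mm, angles in rad, forces in N, time in s.
With the tool pointing down it reaches from about 400 to 850 mm from the base axis. Payload 10.4 kg.
Tool frame: the origin (TCP) lies midway between the tips of the shut fingers; the grasp point (between the pads) lies arm.grasp_offset behind it (arm.grasp_offset is the distance from the TCP to the grasp point, in mm); z points along the fingers, y is the line along which they close (so a half turn about z gives the same grasp; the last joint's range is limited). The gripper opens to 87 mm and grips with 3 to 60 N. Pads are 19 mm wide; open, the fingers measure 117 mm over their backs; the gripper's body (75 mm by 190 mm) begins 51 mm behind the grasp point.
Start: joints at [-1.291, 0.332, -0.065, 1.46, 0.022, 1.35, -0.088], TCP at [186.358, 596.596, 188.276] pointing down, gripper open.
Joint ranges: [-2.6, 2.6], [-0.5, 2.12], [-1.47, 1.34], [0.16, 2.42], [-1.27, 4.41], [0.06, 2.06], [-2.6, 2.6]. Speed limits (rad/s): [2.22, 2.22, 2.79, 2.79, 3.14, 3.14, 3.14].

## Interface

Orientations are given as a 3x3 rotation matrix whose columns are the frame's x, y, z axes.
In Python, from cell import arm, vision, finish_job gives the robot as it stands. The module is installed in compiled form; this text tells all that it offers.
- The arm moves only by the tool carry_out, never from a script. Its arguments are lists of equal length, an entry for each row: "slide": the shift along the tool's x, y, z in cm, a list of three; "turn": the turn, a rotation vector about the tool's x, y, z in rad, a list of three; "gripper": the opening, from 0 (shut) to 1 (fully open). A call has 1 to 10 rows; each row shifts and turns the commanded pose from where the row before left it, along the tool's axes as they then stand; what a row does not reach is not made up. A row lasts 1/12 s, in which the tool goes at most 41.7 mm and 7.16 degrees, less where a joint would pass 70% of its speed; a pose out of reach is approached as far as the arm can. A call with a gripper value outside its range is refused whole. The fingers move at their own pace and stop on an object; "force" is the grip in N (left out, the last holds). Time passes only in rows, so rows that do not move let the fingers close. It gives the time, the measured TCP pose, the force, the opening and the grip force at its end, in the units of the state.
- arm.read_state(): the state, without advancing time (a new reading comes with each control period).
- vision.capture(name): name is "side" or "top"; returns the picture (480x640x3 uint8, blue, green, red); there is no depth.
- vision.camera_params(name): a dict with "fx", "fy", "cx", "cy" (pixels), "R" (3x3) and "t" (3): a world point X has camera coordinates R X + t. Camera axes: x right, y down, z forward; pixel columns grow to the right and rows downward; lengths in mm; the calibration is good to about 2 mm. A picture is of the moment at which its call begins. camera_params takes no time and is no camera call.
- finish_job(): hands the job in; it is judged then, once.
The state is a dict: "time": time; "q": joint angles; "qvel": joint speeds; "joint_torque": joint torques, N m; "tcp_pos": TCP position; "eef_rot": TCP orientation; "contact_force": force on the tool from outside, world axes, zero at the start; "ft_torque": the same for the moment, N m; "finger_gap": finger opening in mm; "grasp_force": force on a finger pad.
Only numpy, scipy, OpenCV 4.12 (cv2) and the standard library are available. Lean on these libraries where they do the work, as an engineer would, in place of code of your own. Each camera call takes 0.05 s, during which the arm holds its last target. There are 200 camera calls.

## Working session

There is one attempt and no reset: what is moved stays moved. The work goes in short steps, Python scripts to look and compute and a tool call to move; the robot and the scene stay as the last step left them, time stands still between calls to the robot, and variables do not carry over. Pictures are saved under pics/ and viewed, at most 10 in all, crops included, and the job is handed in when it is done.

Besides the shell and the picture viewer there is one more tool, called after "Emit:" in YAML: its name, and indented under it one key for each argument. carry_out: Moves the arm, as the interface text tells. Its arguments: {"type":"object","properties":{"slide":{"type":"array","items":{"type":"array","items":{"type":"number"}}},"turn":{"type":"array","items":{"type":"array","items":{"type":"number"}}},"gripper":{"type":"array","items":{"type":"number"}},"force":{"type":"number"}},"required":["slide","turn","gripper"]}

```bash
mkdir -p pics
python3 - <<'E'
from cell import arm, vision
import cv2, numpy as np
np.set_printoptions(precision=4,suppress=True)
for n in("top","side"):
    cv2.imwrite(f"pics/{n}0.png",vision.capture(n)); print(n,vision.camera_params(n))
s=arm.read_state(); print(s, arm.grasp_offset)
E
```

```text
top {'fx': 534.4884003154867, 'fy': 534.4884003154867, 'cx': 326.24495391664743, 'cy': 235.93520403477677, 'R': array([[-0.0004, -0.9998,  0.0222],
       [-0.9967, -0.0014, -0.0813],
       [ 0.0813, -0.0222, -0.9964]]), 't': array([   4.5424,  564.4706, 1043.3564])}
side {'fx': 433.22400274104575, 'fy': 433.22400274104575, 'cx': 320.81975509573135, 'cy': 233.0740143309233, 'R': array([[-0.976 , -0.2172,  0.0129],
       [-0.1053,  0.4197, -0.9015],
       [ 0.1904, -0.8813, -0.4325]]), 't': array([521.8877, 153.1645, 848.3347])}
{'time': 0.1, 'q': array([-1.2906,  0.3328, -0.0647,  1.4608,  0.0216,  1.3499, -0.0885]), 'qvel': array([-0.0006, -0.0018, -0.0009, -0.0018, -0.0011,  0.0006, -0.0018]), 'joint_torque': array([  0.0014, -62.454 ,   0.0251, -39.0718,  -0.0612,   0.0367,
         0.0001]), 'tcp_pos': array([186.2594, 596.2227, 187.5607]), 'eef_rot': array([[-0.9545,  0.2982, -0.0003],
       [ 0.2982,  0.9545, -0.0011],
       [-0.    , -0.0012, -1.    ]]), 'contact_force': array([ 0.2492,  0.6066, -0.3421]), 'ft_torque': array([-0.0081, -0.0638,  0.0047]), 'grasp_force': 0.0, 'finger_gap': 86.81436702547292} 18.700000000000003
```

View pics/top0.png

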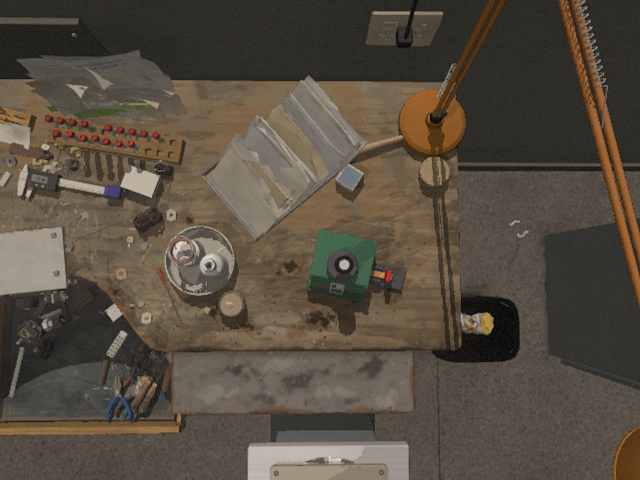

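View pics/side0.png

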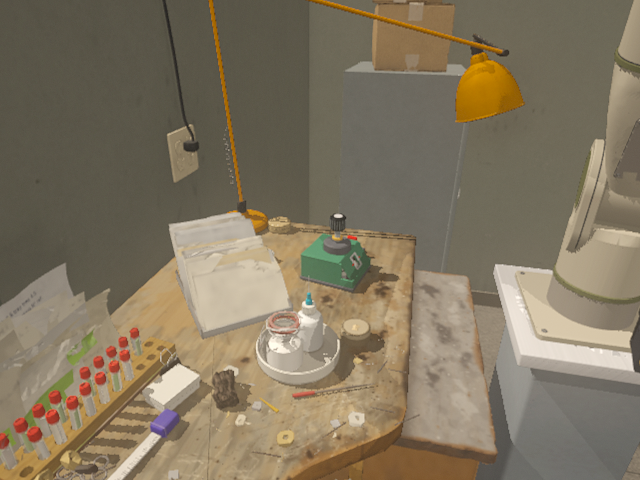

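The dial is near (343,268) in the top view, with its tab at (388,275). In the side view the knob is at (338,220). I'll zoom in on both.

Run:
```python
import cv2, numpy as np
a=cv2.imread("pics/top0.png")[222:312,300:415]; b=cv2.imread("pics/side0.png")[205:295,290:385]
A=cv2.resize(a,None,fx=6,fy=6,interpolation=cv2.INTER_CUBIC)
cv2.imwrite("pics/c1.png",A)
B=cv2.resize(b,None,fx=6,fy=6,interpolation=cv2.INTER_CUBIC)
cv2.imwrite("pics/c2.png",B)
```

```text
(no output)
```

View pics/c1.png

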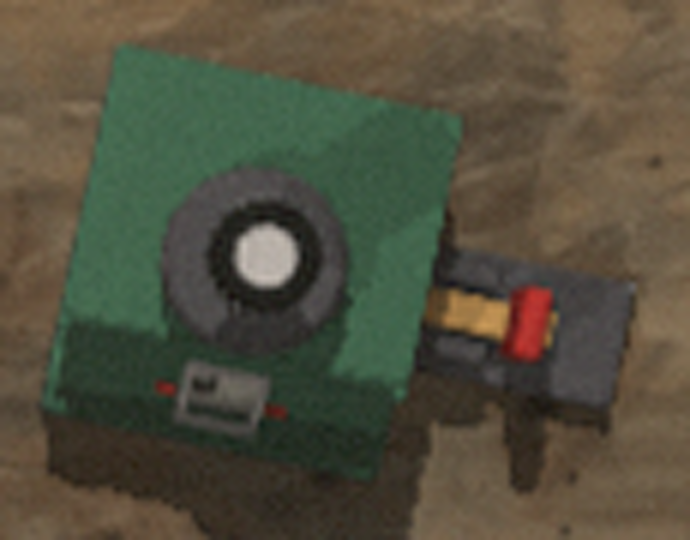

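View pics/c2.png

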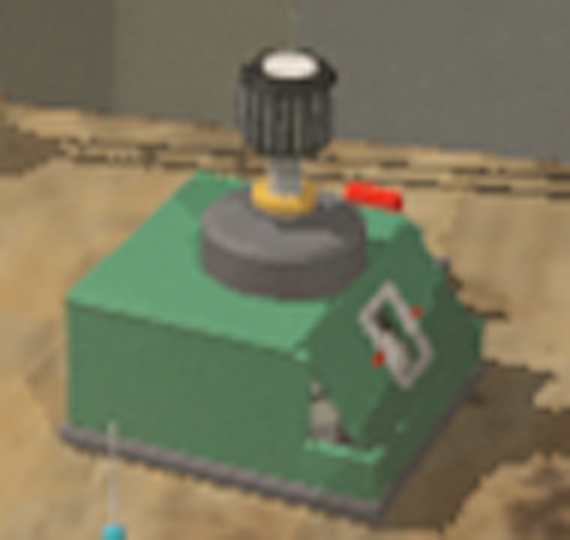

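```bash
cat > h.py <<'E'
import numpy as np, cv2
from cell import arm, vision
from scipy.optimize import least_squares
np.set_printoptions(precision=3,suppress=True)
C={n:vision.camera_params(n) for n in("top","side")}
def proj(n,X):
    c=C[n];p=np.atleast_2d(X)@np.array(c["R"]).T+c["t"]
    return np.c_[c["fx"]*p[:,0]/p[:,2]+c["cx"],c["fy"]*p[:,1]/p[:,2]+c["cy"]]
def onplane(n,uv,z):
    c=C[n];R=np.array(c["R"]);o=-R.T@c["t"];d=R.T@np.array([(uv[0]-c["cx"])/c["fx"],(uv[1]-c["cy"])/c["fy"],1]);return o+d*(z-o[2])/d[2]
def px(u,v,ox,oy,k=6): return np.array([(u+.5)/k-.5+ox,(v+.5)/k-.5+oy])
def rz(a): return np.array([[np.cos(a),-np.sin(a),0],[np.sin(a),np.cos(a),0],[0,0,1]])
E
python3 - <<'E'
from h import *
T=lambda u,v:px(u,v,300,222); S=lambda u,v:px(u,v,290,205)
def res(p):
    x,y,a,zk,yt=p
    f=lambda P:rz(a)@np.array(P,float)+[x,y,0]
    r=[proj("top",f([0,0,zk]))[0]-T(266,256), proj("side",f([0,0,zk]))[0]-S(290,66),
       proj("top",f([0,0,78]))[0]-T(255,260),
       proj("top",f([0,yt,50]))[0]-T(537,318), proj("top",f([0,-130,8]))[0]-T(620,345),
       proj("side",f([0,yt,50]))[0]-S(374,191)]
    return np.concatenate(r)
s=least_squares(res,[560,0,-.2,137,-95],loss="soft_l1"); print(s.x,res(s.x))
for n,u in [("bl",(122,45)),("br",(462,118)),("fl",(65,320)),("fr",(403,395))]:
    p=onplane("top",T(*u),62); print(n,p, rz(-s.x[2])@(p-[s.x[0],s.x[1],0]))
im=sum(vision.capture("top").astype(float) for _ in range(4))/4
i2=sum(vision.capture("side").astype(float) for _ in range(4))/4
a=cv2.resize(im[278:298,324:350],None,fx=15,fy=15,interpolation=cv2.INTER_CUBIC)
b=cv2.resize(i2[248:274,346:366],None,fx=15,fy=15,interpolation=cv2.INTER_CUBIC)
o=np.zeros((390,700,3));o[:300,:390]=a;o[:,395:695]=b
cv2.imwrite("pics/w1.png",np.clip((o-20)*1.6,0,255))
E
```

```text
[505.132 -23.524  -0.201 140.447 -94.605] [-0.139 -0.245  0.038  0.    -0.126  0.048 -0.045  0.542  0.406 -0.276
 -0.07   0.097]
bl [574.484  17.884  62.   ] [59.689 54.419 62.   ]
br [551.161 -91.16   62.   ] [ 58.604 -57.087  62.   ]
fl [486.575  35.967  62.   ] [-30.06   54.588  62.   ]
fr [462.745 -71.625  62.   ] [-31.932 -55.595  62.   ][ WARN:0@5.410] global loadsave.cpp:1063 imwrite_ Unsupported depth image for selected encoder is fallbacked to CV_8U.
```

View pics/w1.png

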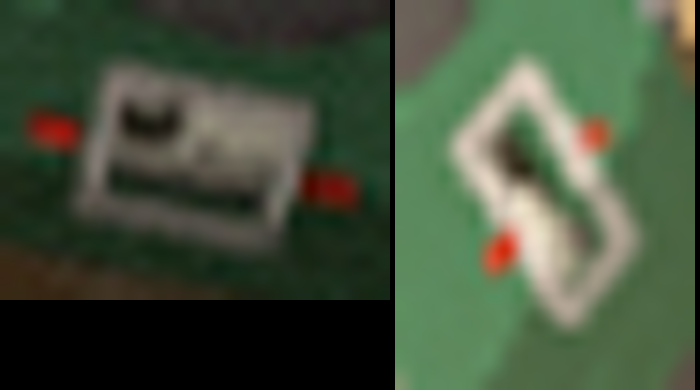

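The pose fit is good: the dial axis is at (505,-23.5), yaw ≈ -0.20, and the knob top is at z≈140. In the window a digit sits left of the middle, at top-crop x 155 against a centre of 200. I'll move over the knob now.

Emit:
carry_out:
  slide:
    - [0,0,-3.1]
    - [0,0,-3.1]
    - [-2.45,-2.48,0]
    - [-2.45,-2.48,0]
    - [-2.45,-2.48,0]
    - [-2.45,-2.48,0]
    - [-2.45,-2.48,0]
    - [-2.45,-2.48,0]
    - [-2.45,-2.48,0]
    - [-2.45,-2.48,0]
  turn:
    - [0,0,0]
    - [0,0,0]
    - [0,0,0]
    - [0,0,0]
    - [0,0,0]
    - [0,0,0]
    - [0,0,0]
    - [0,0,0]
    - [0,0,0]
    - [0,0,0]
  gripper: [1,1,1,1,1,1,1,1,1,1]
  force: 30

```text
time: 1.33
tcp_pos: [314.8, 347.1, 250.4]
eef_rot: [[-0.955, 0.298, 0.0], [0.298, 0.955, 0.001], [0.0, 0.001, -1.0]]
contact_force: [0.1, 0.3, -0.1]
finger_gap: 86.9
grasp_force: 0.0
```

Emit:
carry_out:
  slide:
    - [-2.45,-2.48,0]
    - [-2.45,-2.48,0]
    - [-2.45,-2.48,0]
    - [-2.45,-2.48,0]
    - [-2.45,-2.48,0]
    - [-2.45,-2.48,0]
    - [-2.45,-2.48,0]
    - [-2.45,-2.48,0]
    - [-2.45,-2.48,0]
    - [-2.45,-2.48,0]
  turn:
    - [0,0,0]
    - [0,0,0]
    - [0,0,0]
    - [0,0,0]
    - [0,0,0]
    - [0,0,0]
    - [0,0,0]
    - [0,0,0]
    - [0,0,0]
    - [0,0,0]
  gripper: [1,1,1,1,1,1,1,1,1,1]

```text
time: 2.17
tcp_pos: [474.7, 37.3, 250.6]
eef_rot: [[-0.954, 0.298, 0.001], [0.298, 0.954, 0.001], [-0.001, 0.001, -1.0]]
contact_force: [0.3, 0.4, 0.7]
finger_gap: 86.5
grasp_force: 0.0
```

```bash
cat > st.py <<'E'
from h import *
import sys
s=arm.read_state();R=np.array(s["eef_rot"]);p=np.array(s["tcp_pos"])
print("t",s["time"],"p",p,"q",s["q"],"F",s["contact_force"],"M",s["ft_torque"],"gap",s["finger_gap"],"gf",s["grasp_force"],"yaw",np.arctan2(R[1,0],R[0,0]));print(R)
if len(sys.argv)>3:
    print("need cm tool",R.T@(np.array(sys.argv[1:4],float)-p)/10)
E
python3 st.py 505.1 -23.5 190
```

```text
t 2.1667 p [474.684  37.262 250.579] q [-0.714 -0.06   0.523  1.763  0.03   1.43   1.072] F [0.277 0.394 0.689] M [-0.     0.017 -0.019] gap 86.54081311754906 gf 0.0 yaw 2.838769531354826
[[-0.954  0.298  0.001]
 [ 0.298  0.954  0.001]
 [-0.001  0.001 -1.   ]]
need cm tool [-4.712 -4.898  6.057]
```

Emit:
carry_out:
  slide:
    - [-2.36,-2.45,2]
    - [-2.35,-2.45,2]
    - [0,0,2]
    - [0,0,0]
  turn:
    - [0,0,0]
    - [0,0,0]
    - [0,0,0]
    - [0,0,0]
  gripper: [1,1,1,1]

```text
time: 2.5
tcp_pos: [502.8, -23.8, 187.0]
eef_rot: [[-0.953, 0.302, -0.005], [0.302, 0.953, -0.001], [0.004, -0.003, -1.0]]
contact_force: [-1.6, 0.7, -1.3]
finger_gap: 86.8
grasp_force: 0.0
```

```bash
python3 st.py 505.1 -23.5 105.5
python3 - <<'E'
from h import *
im=vision.capture("top"); s=vision.capture("side")
o=np.zeros((480,720,3),np.uint8); o[:,:400]=cv2.resize(im[190:310,290:390],(400,480),interpolation=2); o[:,400:]=cv2.resize(s[150:300,290:390],(320,480),interpolation=2)
cv2.imwrite("pics/hover.png",o)
E
```

```text
t 2.5 p [502.846 -23.787 186.996] q [-0.635  0.055  0.619  1.802 -0.032  1.299  1.257] F [-1.567  0.702 -1.294] M [0.017 0.03  0.015] gap 86.83766062949566 gf 0.0 yaw 2.835156272113425
[[-0.953  0.302 -0.005]
 [ 0.302  0.953 -0.001]
 [ 0.004 -0.003 -1.   ]]
need cm tool [-0.24   0.119  8.148]
```

View pics/hover.png

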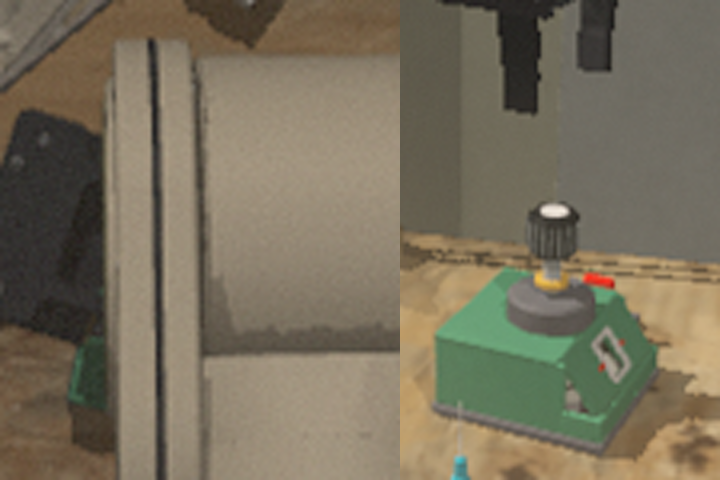

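The hand is centred over the knob in the side view, and the arm hides the dial from the top camera. I'll descend and grip lightly first.

Emit:
carry_out:
  slide:
    - [-0.1,0.05,2]
    - [-0.1,0.05,2]
    - [0,0,2]
    - [0,0,1.4]
    - [0,0,0.7]
    - [0,0,0]
    - [0,0,0]
  turn:
    - [0,0,0]
    - [0,0,0]
    - [0,0,0]
    - [0,0,0]
    - [0,0,0]
    - [0,0,0]
    - [0,0,0]
  gripper: [1,1,1,1,1,1,1]
  force: 5

```text
time: 3.18
tcp_pos: [507.4, -20.7, 110.5]
eef_rot: [[-0.955, 0.297, 0.001], [0.297, 0.955, 0.001], [-0.001, 0.001, -1.0]]
contact_force: [0.3, -0.0, 0.7]
finger_gap: 87.0
grasp_force: 0.0
```

```bash
python3 st.py 505.1 -23.5 105.5
```

```text
t 3.1833 p [507.367 -20.659 110.463] q [-0.618  0.139  0.619  1.897 -0.09   1.132  1.304] F [ 0.251 -0.032  0.741] M [-0.01  -0.038  0.051] gap 87.02414355960025 gf 0.0 yaw 2.839970929032582
[[-0.955  0.297  0.001]
 [ 0.297  0.955  0.001]
 [-0.001  0.001 -1.   ]]
need cm tool [ 0.133 -0.339  0.496]
```

Emit:
carry_out:
  slide:
    - [0.13,-0.34,0.5]
    - [0,0,0]
    - [0,0,0]
  turn:
    - [0,0,0]
    - [0,0,0]
    - [0,0,0]
  gripper: [1,1,1]

```text
time: 3.43
tcp_pos: [504.6, -24.4, 104.7]
eef_rot: [[-0.954, 0.298, 0.001], [0.298, 0.954, 0.0], [-0.001, 0.001, -1.0]]
contact_force: [0.4, -0.4, -0.1]
finger_gap: 86.8
grasp_force: 0.0
```

Emit:
carry_out:
  slide:
    - [0,0,0]
    - [0,0,0]
    - [0,0,0]
    - [0,0,0]
    - [0,0,0]
    - [0,0,0]
    - [0,0,0]
    - [0,0,0]
    - [0,0,0]
    - [0,0,0]
  turn:
    - [0,0,0]
    - [0,0,0]
    - [0,0,0]
    - [0,0,0]
    - [0,0,0]
    - [0,0,0]
    - [0,0,0]
    - [0,0,0]
    - [0,0,0]
    - [0,0,0]
  gripper: [0,0,0,0,0,0,0,0,0,0]
  force: 5

```text
time: 4.27
tcp_pos: [504.4, -24.3, 104.2]
eef_rot: [[-0.954, 0.298, -0.0], [0.298, 0.954, 0.0], [0.0, 0.0, -1.0]]
contact_force: [-0.7, -1.4, 0.6]
finger_gap: 28.0
grasp_force: 1.0
```

```bash
python3 st.py 505.1 -23.5 105.5
```

```text
t 4.2667 p [504.441 -24.349 104.209] q [-0.613  0.141  0.621  1.909 -0.091  1.119  1.311] F [-0.653 -1.447  0.611] M [-0.375  0.161  0.062] gap 28.00896605060963 gf 1.014129470968328 yaw 2.838772334633399
[[-0.954  0.298 -0.   ]
 [ 0.298  0.954  0.   ]
 [ 0.     0.    -1.   ]]
need cm tool [-0.038  0.101 -0.129]
```

Emit:
carry_out:
  slide:
    - [0,0,0]
    - [0,0,0]
    - [0,0,0]
    - [0,0,0]
  turn:
    - [0,0,0]
    - [0,0,0]
    - [0,0,0]
    - [0,0,0]
  gripper: [0,0,0,0]
  force: 15

```text
time: 4.6
tcp_pos: [504.6, -24.3, 104.3]
eef_rot: [[-0.954, 0.298, 0.0], [0.298, 0.954, 0.0], [-0.0, 0.0, -1.0]]
contact_force: [0.9, -0.2, 1.0]
finger_gap: 3.9
grasp_force: 0.6
```

```bash
python3 st.py 505.1 -23.5 105.5;  python3 - <<'E'
from h import *
s=vision.capture("side")
cv2.imwrite("pics/grip.png",cv2.resize(s[170:295,290:390],(480,600),interpolation=2))
E
```

```text
t 4.6 p [504.567 -24.316 104.318] q [-0.613  0.141  0.621  1.909 -0.091  1.119  1.311] F [ 0.913 -0.159  0.997] M [-0.111  0.059 -0.029] gap 3.9325564434178064 gf 0.6479191471794365 yaw 2.838735244598744
[[-0.954  0.298  0.   ]
 [ 0.298  0.954  0.   ]
 [-0.     0.    -1.   ]]
need cm tool [-0.027  0.094 -0.118]
```

View pics/grip.png

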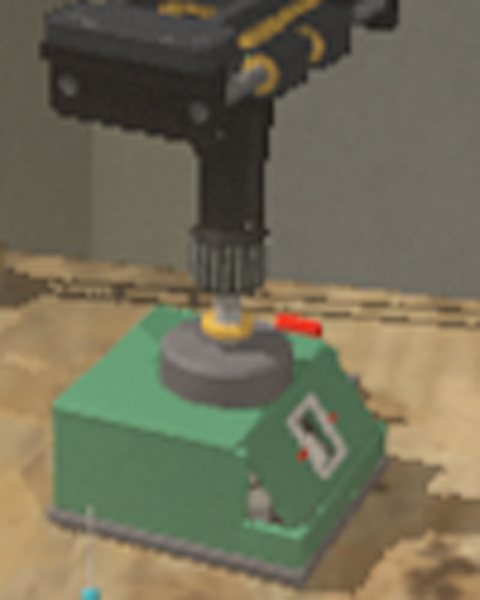

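Run:
```python
from h import *
y=np.array([.302,.953,0])
for P in ([502.8,-23.8,187],[504.6,-24.3,104.3]):
    P=np.array(P); print(proj("side",np.array([P,P+43.5*y,P-43.5*y,P+[0,0,36]])))
print(proj("side",[505,-23.5,140]),proj("side",[505,-23.5,112]))
```

```text
[[339.788 194.681]
 [329.425 201.304]
 [349.383 188.548]
 [340.36  177.804]]
[[337.758 231.099]
 [327.744 238.848]
 [347.057 223.903]
 [338.271 215.531]]
[[338.009 215.791]] [[337.611 227.949]]
```

The shut fingers stand above the knob, not around it. The state puts the tips about 30 mm lower than the picture shows. I'll lift and measure the tips against the plain wall.

Emit:
carry_out:
  slide:
    - [0,0,-2]
    - [0,0,-2]
    - [0,0,-2]
    - [0,0,0]
    - [0,0,0]
  turn:
    - [0,0,0]
    - [0,0,0]
    - [0,0,0]
    - [0,0,0]
    - [0,0,0]
  gripper: [0,0,0,0,0]
  force: 15

```text
time: 5.07
tcp_pos: [505.1, -24.1, 164.9]
eef_rot: [[-0.955, 0.298, 0.002], [0.298, 0.955, 0.001], [-0.002, 0.001, -1.0]]
contact_force: [-0.1, -0.6, -0.2]
finger_gap: 0.9
grasp_force: 0.0
```

```bash
cat > tip.py <<'E'
from h import *
s=arm.read_state();R=np.array(s["eef_rot"]);p=np.array(s["tcp_pos"]);g=s["finger_gap"]/2
im=vision.capture("side"); gr=im.max(2)
print("p",p,"gap",2*g,"proj",proj("side",[p,p+g*R[:,1],p-g*R[:,1]]))
for r in range(160,232,2): print(r,"".join("#" if v<60 else "." for v in gr[r,310:370]))
E
python3 tip.py; cat > /dev/null
```

```text
p [505.089 -24.117 164.931] gap 0.9010307103947 proj [[338.384 204.577]
 [338.282 204.646]
 [338.486 204.508]]
160 ####################....##############......................
162 #####################...##############......................
164 ..####################################......................
166 .............#############.##########.......................
168 .....................################.......................
170 ......................###############.......................
172 ......................##############........................
174 ......................##############........................
176 .......................#############........................
178 .......................#############........................
180 .......................#############........................
182 .......................#############........................
184 .......................#############........................
186 .......................############.........................
188 .......................###########..........................
190 ..........
[... 650 characters left out ...]
..................................................
212 ............................................................
214 ............................................................
216 .....................#............#.........................
218 ..............................######........................
220 ...............................#............................
222 ............................................................
224 ............................................................
226 ............................................................
228 ............................#...............................
230 ............................#...............................
```

Emit:
carry_out:
  slide:
    - [0,0,0.5]
    - [0,0,0.5]
    - [0,0,0.5]
    - [0,0,0.5]
    - [0,0,0.5]
    - [0,0,0.5]
    - [0,0,0.5]
    - [0,0,0.5]
    - [0,0,0]
    - [0,0,0]
  turn:
    - [0,0,0]
    - [0,0,0]
    - [0,0,0]
    - [0,0,0]
    - [0,0,0]
    - [0,0,0]
    - [0,0,0]
    - [0,0,0]
    - [0,0,0]
    - [0,0,0]
  gripper: [0.9,0.9,0.9,0.9,0.9,0.9,0.9,0.9,0.9,0.9]

```text
time: 5.95
tcp_pos: [504.3, -24.4, 124.0]
eef_rot: [[-0.954, 0.298, -0.0], [0.298, 0.954, -0.0], [0.0, -0.0, -1.0]]
contact_force: [-0.3, -1.2, 0.6]
finger_gap: 58.8
grasp_force: 0.0
```

Emit:
carry_out:
  slide:
    - [0,0,0]
    - [0,0,0]
    - [0,0,0]
    - [0,0.05,1]
    - [0,0,1]
    - [0,0,1]
    - [0,0,0.5]
    - [0,0,0]
    - [0,0,0]
  turn:
    - [0,0,0]
    - [0,0,0]
    - [0,0,0]
    - [0,0,0]
    - [0,0,0]
    - [0,0,0]
    - [0,0,0]
    - [0,0,0]
    - [0,0,0]
  gripper: [0.9,0.9,0.9,0.9,0.9,0.9,0.9,0.9,0.9]

```text
time: 6.7
tcp_pos: [504.3, -24.0, 88.7]
eef_rot: [[-0.954, 0.298, -0.001], [0.298, 0.954, -0.0], [0.001, -0.001, -1.0]]
contact_force: [0.4, 0.6, 0.0]
finger_gap: 78.4
grasp_force: 0.0
```

```bash
python3 st.py 505.1 -23.5 69 | tail -1; python3 tip.py
```

```text
need cm tool [-0.065  0.069  1.974]
p [504.293 -23.962  88.737] gap 78.37001383072415 proj [[337.653 237.75 ]
 [328.789 244.913]
 [345.948 231.047]]
160 .................#################################..........
162 .................##################################........#
164 .................###################################........
166 .................###########################################
168 ...............#############################################
170 ...............#############################################
172 ....................###...##################################
174 ..............#####..............###########################
176 ..........####################......########################
178 .......######..........#####......######...######.....######
180 ..............................######.......#####........####
182 ...........................######.......######..........####
184 .....................................######............##...
186 .#.##......................##....#######....................
188 ##..#.#.##..####........#####.....###
[... 688 characters left out ...]
..###########..........#....#.###.................
212 ............###########..........#.......##.................
214 ............###########..........##.....##..................
216 .............##########...........##..###...................
218 .............##########..#....######........................
220 .............###########......##.#..........................
222 .............###########....................................
224 .............###########....................................
226 .............###########....................................
228 .............###########....#...............................
230 ................#######.....#...............................
```

The fingers now straddle the knob, but the tips sit 36 mm above the reported TCP. I'll go 20 mm lower.

Emit:
carry_out:
  slide:
    - [-0.05,0.05,1]
    - [0,0,0.5]
    - [0,0,0.5]
    - [0,0,0]
    - [0,0,0]
    - [0,0,0]
    - [0,0,0]
    - [0,0,0]
    - [0,0,0]
    - [0,0,0]
  turn:
    - [0,0,0]
    - [0,0,0]
    - [0,0,0]
    - [0,0,0]
    - [0,0,0]
    - [0,0,0]
    - [0,0,0]
    - [0,0,0]
    - [0,0,0]
    - [0,0,0]
  gripper: [0.9,0.9,0.9,0.3,0.3,0.3,0.3,0.3,0.3,0.3]
  force: 8

```text
time: 7.58
tcp_pos: [505.3, -23.5, 69.4]
eef_rot: [[-0.955, 0.298, 0.0], [0.298, 0.955, 0.0], [-0.0, 0.0, -1.0]]
contact_force: [-0.6, 0.2, -0.2]
finger_gap: 39.5
grasp_force: 0.0
```

Emit:
carry_out:
  slide:
    - [0,0,0]
    - [0,0,0]
    - [0,0,0]
    - [0,0,0]
  turn:
    - [0,0,0]
    - [0,0,0]
    - [0,0,0]
    - [0,0,0]
  gripper: [0.3,0.3,0.3,0.3]
  force: 8

```text
time: 7.92
tcp_pos: [505.1, -24.3, 69.2]
eef_rot: [[-0.954, 0.299, -0.0], [0.299, 0.954, -0.001], [0.0, -0.001, -1.0]]
contact_force: [-1.2, -5.2, 1.2]
finger_gap: 33.6
grasp_force: 8.0
```

```bash
python3 st.py 505.1 -23.5 69
```

```text
t 7.9167 p [505.088 -24.272  69.208] q [-0.601  0.191  0.618  1.943 -0.127  1.045  1.339] F [-1.19  -5.151  1.182] M [-1.064  0.368  0.039] gap 33.61348982576826 gf 7.999964434857247 yaw 2.8380602450193635
[[-0.954  0.299 -0.   ]
 [ 0.299  0.954 -0.001]
 [ 0.    -0.001 -1.   ]]
need cm tool [0.022 0.074 0.021]
```

Emit:
carry_out:
  slide:
    - [0,-0.09,0]
    - [0,0,0]
    - [0,0,0]
    - [0,0,0]
    - [0,0,0.1]
    - [0,0,0.1]
    - [0,0,0]
  turn:
    - [0,0,0]
    - [0,0,0]
    - [0,0,0]
    - [0,0,0]
    - [0,0,0]
    - [0,0,0]
    - [0,0,0]
  gripper: [0.3,0.3,0.3,0.3,0.3,0.3,0.3]
  force: 30

```text
time: 8.5
tcp_pos: [505.0, -24.4, 67.0]
eef_rot: [[-0.955, 0.298, -0.0], [0.298, 0.955, -0.0], [0.0, -0.0, -1.0]]
contact_force: [-0.6, -3.9, 2.0]
finger_gap: 32.9
grasp_force: 30.0
```

Emit:
carry_out:
  slide:
    - [0,0,0.1]
    - [0,0,0.1]
    - [0,0,0]
  turn:
    - [0,0,0]
    - [0,0,0]
    - [0,0,0]
  gripper: [0.3,0.3,0.3]

```text
time: 8.75
tcp_pos: [505.0, -24.4, 65.1]
eef_rot: [[-0.955, 0.298, -0.0], [0.298, 0.955, 0.0], [0.0, 0.0, -1.0]]
contact_force: [-0.9, -2.6, 1.3]
finger_gap: 32.5
grasp_force: 30.0
```

Emit:
carry_out:
  slide:
    - [0,-0.03,0.1]
    - [0,0,0.1]
    - [0,0,0]
    - [0,0,0]
  turn:
    - [0,0,0]
    - [0,0,0]
    - [0,0,0]
    - [0,0,0]
  gripper: [0.3,0.3,0.3,0.3]

```text
time: 9.08
tcp_pos: [505.0, -24.5, 63.2]
eef_rot: [[-0.955, 0.298, 0.0], [0.298, 0.955, 0.0], [-0.0, 0.0, -1.0]]
contact_force: [-0.2, -2.8, 2.3]
finger_gap: 33.0
grasp_force: 30.0
```

Emit:
carry_out:
  slide:
    - [0,0,0.1]
    - [0,0,0]
    - [0,0,0]
  turn:
    - [0,0,0]
    - [0,0,0]
    - [0,0,0]
  gripper: [0.3,0.3,0.3]

```text
time: 9.33
tcp_pos: [505.0, -24.5, 62.2]
eef_rot: [[-0.955, 0.298, 0.0], [0.298, 0.955, 0.0], [-0.0, 0.0, -1.0]]
contact_force: [-0.8, -2.4, 1.7]
finger_gap: 32.6
grasp_force: 30.0
```

Emit:
carry_out:
  slide:
    - [0,0,0.1]
    - [0,0,0]
    - [0,0,0]
  turn:
    - [0,0,0]
    - [0,0,0]
    - [0,0,0]
  gripper: [0.3,0.3,0.3]

```text
time: 9.58
tcp_pos: [505.0, -24.6, 61.3]
eef_rot: [[-0.955, 0.298, 0.0], [0.298, 0.955, 0.0], [-0.0, 0.0, -1.0]]
contact_force: [0.5, -2.5, 3.2]
finger_gap: 32.4
grasp_force: 30.0
```

Emit:
carry_out:
  slide:
    - [0,0,0.1]
    - [0,0,0]
    - [0,0,0]
    - [0,0,0]
  turn:
    - [0,0,0]
    - [0,0,0]
    - [0,0,0]
    - [0,0,0]
  gripper: [0.3,0.3,0.3,0.3]

```text
time: 9.92
tcp_pos: [505.1, -24.6, 60.5]
eef_rot: [[-0.955, 0.298, 0.0], [0.298, 0.955, 0.0], [-0.0, 0.0, -1.0]]
contact_force: [-1.2, -1.1, 6.0]
finger_gap: 33.3
grasp_force: 30.0
```

Emit:
carry_out:
  slide:
    - [0,0,0.1]
    - [0,0,0]
    - [0,0,0]
    - [0,0,0]
  turn:
    - [0,0,0]
    - [0,0,0]
    - [0,0,0]
    - [0,0,0]
  gripper: [0.3,0.3,0.3,0.3]

```text
time: 10.25
tcp_pos: [505.2, -24.6, 59.8]
eef_rot: [[-0.955, 0.298, 0.001], [0.298, 0.955, 0.0], [-0.0, 0.001, -1.0]]
contact_force: [-2.8, -1.3, 9.6]
finger_gap: 32.6
grasp_force: 30.0
```

```bash
python3 st.py 505.1 -23.5 69|head -2
python3 - <<'E'
from h import *
i=vision.capture("side"); cv2.imwrite("pics/side_a.png",i)
E
```

```text
t 10.25 p [505.194 -24.567  59.752] q [-0.596  0.205  0.615  1.953 -0.138  1.025  1.35 ] F [-2.806 -1.256  9.607] M [-0.299  0.518  0.029] gap 32.61460738233281 gf 30.00145995989442 yaw 2.8388279602608257
[[-0.955  0.298  0.001]
```

Emit:
carry_out:
  slide:
    - [0,0,0.06]
    - [0,0,0.05]
    - [0,0,0]
    - [0,0,0]
    - [0,0,0]
  turn:
    - [0,0,0]
    - [0,0,0]
    - [0,0,0]
    - [0,0,0]
    - [0,0,0]
  gripper: [0.3,0.3,0.3,0.3,0.3]

```text
time: 10.72
tcp_pos: [505.3, -24.6, 58.9]
eef_rot: [[-0.954, 0.298, 0.001], [0.298, 0.954, 0.001], [-0.0, 0.001, -1.0]]
contact_force: [-3.4, -1.6, 13.6]
finger_gap: 32.9
grasp_force: 30.0
```

Emit:
carry_out:
  slide:
    - [0,0,0]
    - [0,0,0]
    - [0,0,0]
  turn:
    - [0,0,0.05]
    - [0,0,0.05]
    - [0,0,0]
  gripper: [0.3,0.3,0.3]

```text
time: 10.97
tcp_pos: [505.3, -24.6, 58.9]
eef_rot: [[-0.919, 0.395, 0.001], [0.395, 0.919, 0.001], [-0.0, 0.001, -1.0]]
contact_force: [-4.1, -1.7, 11.6]
finger_gap: 32.9
grasp_force: 30.0
```

```bash
python3 st.py 505.1 -23.5 69|head -2
```

```text
t 10.9667 p [505.327 -24.617  58.859] q [-0.607  0.208  0.629  1.954 -0.143  1.023  1.251] F [-4.09  -1.711 11.632] M [-0.499  0.695 -0.045] gap 32.884346957418906 gf 30.002443813718855 yaw 2.735432287413948
[[-0.919  0.395  0.001]
```

Emit:
carry_out:
  slide:
    - [0,0,0]
    - [0,0,0]
    - [0,0,0]
  turn:
    - [0,0,0.05]
    - [0,0,0.05]
    - [0,0,0]
  gripper: [0.3,0.3,0.3]

```text
time: 11.22
tcp_pos: [505.2, -24.7, 58.6]
eef_rot: [[-0.875, 0.485, 0.001], [0.485, 0.875, 0.0], [-0.0, 0.001, -1.0]]
contact_force: [-2.3, -1.8, 10.9]
finger_gap: 32.9
grasp_force: 30.0
```

```bash
python3 st.py 505.1 -23.5 69|head -2
```

```text
t 11.2167 p [505.173 -24.703  58.635] q [-0.618  0.209  0.642  1.955 -0.147  1.023  1.155] F [-2.328 -1.79  10.936] M [-0.411  0.478 -0.066] gap 32.91364951310329 gf 30.002151421504095 yaw 2.635343940004509
[[-0.875  0.485  0.001]
```

Emit:
carry_out:
  slide:
    - [0,0,0]
    - [0,0,0]
    - [0,0,0]
  turn:
    - [0,0,0.05]
    - [0,0,0.05]
    - [0,0,0]
  gripper: [0.3,0.3,0.3]

```text
time: 11.47
tcp_pos: [505.1, -24.8, 58.6]
eef_rot: [[-0.822, 0.57, 0.0], [0.57, 0.822, 0.0], [-0.0, 0.0, -1.0]]
contact_force: [-3.5, -3.2, 9.8]
finger_gap: 32.7
grasp_force: 30.0
```

```bash
python3 st.py 505.1 -23.5 69|head -2;python3 - <<'E'
from h import *
i=vision.capture("side"); cv2.imwrite("pics/side_b.png",i)
E
```

```text
t 11.4667 p [505.13  -24.783  58.611] q [-0.63   0.211  0.656  1.955 -0.15   1.023  1.058] F [-3.527 -3.216  9.814] M [-0.535  0.594  0.025] gap 32.673988974618204 gf 30.0021058274433 yaw 2.5355207160717095
[[-0.822  0.57   0.   ]
```

Emit:
carry_out:
  slide:
    - [0,0,0.06]
    - [0,0,0.05]
    - [0,0,0]
    - [0,0,0]
  turn:
    - [0,0,0]
    - [0,0,0]
    - [0,0,0]
    - [0,0,0]
  gripper: [0.3,0.3,0.3,0.3]

```text
time: 11.85
tcp_pos: [505.2, -24.8, 57.8]
eef_rot: [[-0.824, 0.567, 0.001], [0.567, 0.824, 0.0], [-0.0, 0.001, -1.0]]
contact_force: [-4.9, -3.6, 14.0]
finger_gap: 33.0
grasp_force: 30.0
```

Emit:
carry_out:
  slide:
    - [0,0,0]
    - [0,0,0]
    - [0,0,0]
  turn:
    - [0,0,0.05]
    - [0,0,0.05]
    - [0,0,0]
  gripper: [0.3,0.3,0.3]

```text
time: 12.1
tcp_pos: [505.2, -24.8, 57.8]
eef_rot: [[-0.761, 0.649, 0.0], [0.649, 0.761, 0.0], [-0.0, 0.001, -1.0]]
contact_force: [-4.5, -2.1, 13.3]
finger_gap: 33.1
grasp_force: 30.0
```

```bash
python3 st.py 505.1 -23.5 69|head -2;python3 - <<'E'
from h import *
i=vision.capture("side"); cv2.imwrite("pics/side_c.png",i)
w=lambda f:cv2.imread(f"pics/{f}.png")[248:274,346:366].astype(int)
for p in("side0","side_b","side_c"): print(p,abs(w(p)-w("side_a")).mean())
E
```

```text
t 12.1 p [505.168 -24.84   57.755] q [-0.641  0.214  0.669  1.956 -0.156  1.021  0.963] F [-4.476 -2.109 13.323] M [-0.568  0.925  0.041] gap 33.06717162090922 gf 30.00259339227341 yaw 2.4355012949268313
[[-0.761  0.649  0.   ]
side0 7.148076923076923
side_b 1.3461538461538463
side_c 1.741025641025641
```

Emit:
carry_out:
  slide:
    - [0,0,0]
    - [0,0,0]
    - [0,0,0]
  turn:
    - [0,0,0.05]
    - [0,0,0.05]
    - [0,0,0]
  gripper: [0.3,0.3,0.3]

```text
time: 12.4
tcp_pos: [505.2, -24.9, 57.8]
eef_rot: [[-0.692, 0.722, 0.0], [0.722, 0.692, 0.0], [-0.0, 0.001, -1.0]]
contact_force: [-4.6, -3.2, 13.5]
finger_gap: 32.9
grasp_force: 30.0
```

```bash
cat > w.py <<'E'
from h import *
import sys
i=vision.capture("side"); cv2.imwrite(f"pics/side_{sys.argv[1]}.png",i)
w=lambda f:cv2.imread(f"pics/side_{f}.png")[248:274,346:366].astype(int)
print("diff",[round(abs(w(sys.argv[1])-w(k)).mean(),2) for k in sys.argv[2:]])
s=arm.read_state();R=s["eef_rot"];print("t",s["time"],"p",s["tcp_pos"],"F",s["contact_force"],"Mz",s["ft_torque"][2],"yaw",np.arctan2(R[1,0],R[0,0]),"q7",s["q"][6])
E
python3 w.py d a b c
```

```text
diff [np.float64(1.97), np.float64(2.06), np.float64(1.78)]
t 12.45 p [505.146 -24.879  57.729] F [-3.529 -3.978 13.634] Mz -0.03273997187556466 yaw 2.3377461966056625 q7 0.8688634680587575
```

Emit:
carry_out:
  slide:
    - [0,0,0]
    - [0,0,0]
    - [0,0,0]
  turn:
    - [0,0,0.05]
    - [0,0,0.05]
    - [0,0,0]
  gripper: [0.3,0.3,0.3]

```text
time: 12.7
tcp_pos: [505.1, -25.0, 57.7]
eef_rot: [[-0.617, 0.787, 0.0], [0.787, 0.617, 0.0], [-0.0, 0.0, -1.0]]
contact_force: [-3.7, -2.5, 13.8]
finger_gap: 33.2
grasp_force: 30.0
```

```bash
python3 w.py e a c d
```

```text
diff [np.float64(2.03), np.float64(1.99), np.float64(1.78)]
t 12.75 p [505.099 -24.894  57.717] F [-4.478 -2.872 13.059] Mz 0.08290460542022625 yaw 2.2377364633814962 q7 0.7727178828500018
```

```bash
cat > asc.py <<'E'
import cv2,sys,numpy as np
# rectify window: corners order TL(near left red mark?) ; print gray values
fs=sys.argv[1:]
I=[cv2.cvtColor(cv2.imread(f"pics/side_{f}.png"),6)[250:270,349:363] for f in fs]
for r in range(20): print("  |  ".join(" ".join(f"{v:3d}" for v in i[r]) for i in I))
E
python3 asc.py a c e
```

```text
81  86  94  93  94  95  94  94  95  95  95  95  94  94  |   81  86  95  96  94  92  95  94  94  93  95  94  95  94  |   79  88  94  96  93  93  95  94  95  94  93  95  95  93
 87  94  95  96  93 102  96  92  93  95  95  95  96  94  |   87  93  96  95  94 102  97  92  94  94  94  95  94  96  |   88  93  95  97  94 102  98  92  94  94  95  94  95  95
 94  95  94  93 105 135 123 100  95  93  93  93  95  93  |   94  96  93  93 106 135 123  98  93  96  94  95  95  94  |   95  95  94  93 107 135 123  97  93  96  95  94  95  94
 94  93  91  99 135 152 147 112  92  93  94  93  94  95  |   96  95  92  97 135 153 148 112  92  95  94  94  94  96  |   96  95  92  97 133 153 147 114  92  95  95  94  95  94
 96  93  97 126 141 137 149 127  99  94  94  95  96  94  |   95  93  97 127 141 138 149 127  99  94  95  95  94  95  |   94  92  99 127 140 138 149 128  99  94  96  94  94  96
 94  94 122 146 122 106 130 142 122  98  93  94  94  96  |   94  95 123 146 122 106 131 141 122  98  92  94  95  95  |   94  96 121 146 124 106 130 141 124  98  94  94  95  95
 95 118 139 131  90  79 104 144 147 109  88  
[... 1718 characters left out ...]
  96  97  95  94 104 142 157 137 124 144 126 100  91  |   97  96  96  95  94 105 143 158 136 124 144 127  98  89  |   95  97  96  95  95 105 143 160 137 124 144 126 100  91
 96  97  96  97  96  92 127 149 134 139 135 106  93  94  |   97  96  97  97  93  90 129 150 134 138 132 106  92  94  |   97  96  95  96  94  92 128 151 135 139 133 106  91  94
 96  96  95  96  98  93 106 133 154 142 108  91  91  97  |   97  97  97  97  96  94 105 132 154 142 108  91  91  97  |   97  96  98  96  97  95 106 133 153 141 109  92  92  97
 96  97  96  96  96  97  95 106 131 118  95  90  97  96  |   97  96  97  98  97  95  94 108 132 118  96  91  96  96  |   97  97  97  97  97  95  94 106 132 119  97  90  96  97
```

The drum is turning with the knob. I'll turn in small steps and take a frame at each, so the digits passing the window can be stitched together and read.

Emit:
carry_out:
  slide:
    - [0,0,0]
    - [0,0,0]
  turn:
    - [0,0,0.06]
    - [0,0,0]
  gripper: [0.3,0.3]

```text
time: 12.92
tcp_pos: [505.1, -25.0, 57.7]
eef_rot: [[-0.568, 0.823, 0.0], [0.823, 0.568, 0.0], [-0.0, 0.0, -1.0]]
contact_force: [-4.5, -3.4, 12.6]
finger_gap: 32.6
grasp_force: 30.0
```

```bash
python3 w.py f e
```

```text
diff [np.float64(1.77)]
t 12.9667 p [505.061 -24.95   57.683] F [-4.636 -3.284 12.802] Mz 0.007425226624783159 yaw 2.1775582373532716 q7 0.7150482402575794
```

Emit:
carry_out:
  slide:
    - [0,0,0]
    - [0,0,0]
  turn:
    - [0,0,0.06]
    - [0,0,0]
  gripper: [0.3,0.3]

```text
time: 13.13
tcp_pos: [505.1, -25.0, 57.7]
eef_rot: [[-0.518, 0.855, 0.0], [0.855, 0.518, 0.0], [0.0, 0.0, -1.0]]
contact_force: [-3.9, -3.2, 13.3]
finger_gap: 32.6
grasp_force: 30.0
```

```bash
python3 w.py g f
```

```text
diff [np.float64(1.44)]
t 13.1833 p [505.093 -24.981  57.714] F [-4.966 -3.918 12.89 ] Mz 0.018528518503764236 yaw 2.1175342850472627 q7 0.6574875343102428
```

Emit:
carry_out:
  slide:
    - [0,0,0]
    - [0,0,0]
  turn:
    - [0,0,0.06]
    - [0,0,0]
  gripper: [0.3,0.3]

```text
time: 13.35
tcp_pos: [505.1, -25.0, 57.7]
eef_rot: [[-0.466, 0.885, 0.0], [0.885, 0.466, 0.0], [0.0, 0.0, -1.0]]
contact_force: [-5.6, -3.4, 13.1]
finger_gap: 32.6
grasp_force: 30.0
```

```bash
python3 w.py h g
```

```text
diff [np.float64(1.54)]
t 13.4 p [505.093 -24.986  57.708] F [-4.285 -3.915 13.091] Mz 0.04425818236182483 yaw 2.057602928351506 q7 0.6000195352441025
```

Emit:
carry_out:
  slide:
    - [0,0,0]
    - [0,0,0]
  turn:
    - [0,0,0.06]
    - [0,0,0]
  gripper: [0.3,0.3]

```text
time: 13.57
tcp_pos: [505.1, -25.0, 57.7]
eef_rot: [[-0.412, 0.911, 0.0], [0.911, 0.412, 0.0], [0.0, 0.0, -1.0]]
contact_force: [-4.9, -3.0, 13.4]
finger_gap: 32.4
grasp_force: 30.0
```

```bash
python3 w.py i h
```

```text
diff [np.float64(1.28)]
t 13.6167 p [505.056 -24.999  57.694] F [-5.266 -3.424 13.398] Mz 0.04108683752725017 yaw 1.9975100175676714 q7 0.542539322354514
```

Emit:
carry_out:
  slide:
    - [0,0,0]
    - [0,0,0]
  turn:
    - [0,0,0.06]
    - [0,0,0]
  gripper: [0.3,0.3]

```text
time: 13.78
tcp_pos: [505.0, -25.0, 57.7]
eef_rot: [[-0.356, 0.934, 0.0], [0.934, 0.356, 0.0], [0.0, 0.0, -1.0]]
contact_force: [-4.7, -2.5, 14.0]
finger_gap: 33.1
grasp_force: 30.0
```

```bash
python3 w.py j i
```

```text
diff [np.float64(1.46)]
t 13.8333 p [505.    -25.026  57.674] F [-5.481 -3.776 12.988] Mz 0.021494276672569965 yaw 1.937540387927623 q7 0.48520960439617167
```

Emit:
carry_out:
  slide:
    - [0,0,0]
    - [0,0,0]
  turn:
    - [0,0,0.06]
    - [0,0,0]
  gripper: [0.3,0.3]

```text
time: 14.0
tcp_pos: [505.0, -25.1, 57.7]
eef_rot: [[-0.3, 0.954, 0.0], [0.954, 0.3, 0.0], [0.0, 0.0, -1.0]]
contact_force: [-5.6, -4.1, 14.0]
finger_gap: 32.9
grasp_force: 30.0
```

```bash
python3 w.py k j; python3 asc.py f h k
```

```text
diff [np.float64(1.65)]
t 14.05 p [504.999 -25.065  57.677] F [-4.161 -3.629 13.673] Mz 0.0019892648730541317 yaw 1.8775023326527391 q7 0.42794079273196184
 80  87  94  95  94  93  93  94  93  95  95  94  96  93  |   80  86  94  93  94  94  95  94  96  95  95  94  94  94  |   80  87  94  93  94  93  94  93  94  94  96  93  94  93
 87  94  95  95  91 103  98  94  95  94  95  95  94  94  |   85  94  95  94  93 104  99  92  94  95  95  96  94  95  |   86  94  95  95  93 103  97  91  94  94  95  93  94  94
 93  95  94  92 107 135 123  98  95  94  94  95  94  95  |   96  95  94  92 105 134 121  97  92  95  94  94  95  95  |   94  95  94  92 106 136 122  98  94  96  93  94  95  93
 94  95  92  98 132 154 146 112  92  94  96  94  93  94  |   95  95  91  98 134 152 147 113  91  94  94  95  95  95  |   97  95  92  98 133 152 147 112  91  95  94  93  95  94
 94  94  99 126 141 138 148 128  98  94  95  93  95  95  |   93  93  98 126 140 138 149 128 100  94  95  94  94  95  |   95  93  98 125 140 138 148 128  99  95  94  95  93  94
 93  95 122 147 122 105 129 142 124  97  93  94  94  95  |   94 
[... 1875 characters left out ...]
  95  98  95  95 105 144 158 136 124 145 126 101  92  |   95  96  96  95  96 104 142 158 137 125 144 126  98  91  |   95  96  96  95  94 105 143 159 136 124 144 127  97  90
 97  97  97  96  96  91 129 151 135 139 133 107  92  94  |   96  95  95  97  95  93 129 151 135 138 133 104  92  93  |   95  97  97  97  96  91 129 150 135 137 134 104  92  93
 96  96  97  97  96  95 106 131 155 141 109  91  90  96  |   97  97  95  96  95  94 105 132 153 142 107  94  92  95  |   97  97  94  96  96  94 105 132 154 140 107  92  90  96
 97  97  97  95  97  95  93 107 132 118  96  91  96  96  |   97  97  96  97  96  97  94 106 132 117  97  91  96  95  |   97  97  96  96  96  95  93 106 132 119  97  91  95  95
```

```bash
cat > mos.py <<'E'
from h import *
from scipy.optimize import differential_evolution
import sys,json
Y={'a':2.8388,'b':2.5355,'c':2.4355,'d':2.3377,'e':2.2377,'f':2.1776,'g':2.1175,'h':2.0576,'i':1.9975,'j':1.9375,'k':1.8775}
try: Y.update(json.load(open("Y.json")))
except Exception: pass
D=np.array([505.1,-24.4,0]);A=-.203
c=C["side"];R=np.array(c["R"]);o=rz(-A)@(-R.T@c["t"]-D)
pts=[(u,v) for v in range(253,269) for u in range(350,361)]
# keep pixels that change between frames
fr=[k for k in Y if k not in"ab"]
I=np.array([cv2.cvtColor(cv2.imread(f"pics/side_{k}.png"),6)[[p[1] for p in pts],[p[0] for p in pts]] for k in fr],float)
m=I.std(0)>6; I=I[:,m]; P=np.array(pts,float)[m]
d=(rz(-A)@R.T@np.c_[(P[:,0]-c["cx"])/c["fx"],(P[:,1]-c["cy"])/c["fy"],np.ones(len(P))].T).T
yw=np.array([Y[k] for k in fr])
def surf(r0,k):
    # |xy| = r0-k(z-40)
    s0=r0+k*40; 
    a=d[:,0]**2+d[:,1]**2-k*k*d[:,2]**2
    b=2*(o[0]*d[:,0]+o[1]*d[:,1])+2*k*d[:,2]*(s0-k*o[2])
    cc=o[0]**2+o[1]**2-(s0-k*o[2])**2
    q=b*b-4*a*cc; t=(-b-np.sqrt(np.maximum(q,0)))/(2*a)
    X=o+d*t[:,None]; ok=q>0
    return np.arctan2(-X[:,1],-X[:,0]),X[:,2],ok   # phi: 0 at -x front, + toward -y (seen right)
def cost(p):
    ph,z,ok=surf(*p)
    if ok.mean()<.9: return 1e4
    # material coordinate: angle of drum turn at which the spot reaches the front: theta = turn + phi
    M=(ph[None]+(2.8388-yw)[:,None]); r=p[0]
    X=np.c_[(M*r).ravel(),np.tile(z,len(fr))]; v=I.ravel()
    from scipy.spatial import cKDTree
    t=cKDTree(X); dd,ii=t.query(X,k=6)
    w=np.exp(-(dd[:,1:]/1.2)**2)
    # exclude same frame
    f=np.repeat(np.arange(len(fr)),len(z)); w=w*(f[ii[:,1:]]!=f[:,None])+1e-9
    return np.sum(w*np.abs(v[ii[:,1:]]-v[:,None]))/np.sum(w)
if __name__=="__main__":
    print(m.sum())
    best=[]
    for k in(0,.3,.6,.8,1.0,1.2):
        for r in range(30,62,2): best.append((cost((r,k)),r,k))
    best.sort(); print(np.array(best[:14])); p=best[0][1:]
    ph,z,ok=surf(*p); print(P.min(0),P.max(0),ph.min(),ph.max(),z.min(),z.max())
E
python3 mos.py
```

```text
28
[[24.547 32.     1.   ]
 [24.751 30.     1.2  ]
 [25.917 34.     0.8  ]
 [26.03  32.     1.2  ]
 [27.112 34.     1.   ]
 [28.148 36.     0.8  ]
 [28.407 34.     1.2  ]
 [29.16  36.     1.   ]
 [29.442 36.     1.2  ]
 [30.682 38.     1.2  ]
 [30.827 40.     1.2  ]
 [31.146 38.     1.   ]
 [31.391 38.     0.8  ]
 [31.454 38.     0.6  ]]
[351. 257.] [357. 264.] 0.14491492154342883 0.8934747160584893 25.77311570299156 40.684347865632446
```

Emit:
carry_out:
  slide:
    - [0,0,0]
    - [0,0,0]
  turn:
    - [0,0,0.06]
    - [0,0,0]
  gripper: [0.3,0.3]

```text
time: 14.22
tcp_pos: [505.0, -25.1, 57.6]
eef_rot: [[-0.242, 0.97, -0.0], [0.97, 0.242, 0.0], [0.0, 0.0, -1.0]]
contact_force: [-4.0, -2.7, 13.5]
finger_gap: 33.1
grasp_force: 30.0
```

```bash
python3 w.py l k
```

```text
diff [np.float64(1.41)]
t 14.2667 p [505.029 -25.045  57.693] F [-5.511 -3.799 14.094] Mz -0.000902073937984256 yaw 1.8175500752633282 q7 0.37069448763184526
```

Emit:
carry_out:
  slide:
    - [0,0,0]
    - [0,0,0]
  turn:
    - [0,0,0.06]
    - [0,0,0]
  gripper: [0.3,0.3]

```text
time: 14.43
tcp_pos: [504.9, -25.1, 57.6]
eef_rot: [[-0.183, 0.983, -0.0], [0.983, 0.183, 0.0], [0.0, -0.0, -1.0]]
contact_force: [-5.7, -3.9, 13.8]
finger_gap: 32.9
grasp_force: 30.0
```

```bash
python3 w.py m l
```

```text
diff [np.float64(1.33)]
t 14.4833 p [504.964 -25.089  57.672] F [-5.11  -3.301 13.309] Mz 0.02883487849106022 yaw 1.7574161149872243 q7 0.3134839301250997
```

Emit:
carry_out:
  slide:
    - [0,0,0]
    - [0,0,0]
  turn:
    - [0,0,0.06]
    - [0,0,0]
  gripper: [0.3,0.3]

```text
time: 14.65
tcp_pos: [504.9, -25.1, 57.6]
eef_rot: [[-0.124, 0.992, -0.0], [0.992, 0.124, 0.0], [0.0, -0.0, -1.0]]
contact_force: [-5.3, -3.2, 14.6]
finger_gap: 32.7
grasp_force: 30.0
```

```bash
python3 w.py n m
```

```text
diff [np.float64(1.59)]
t 14.7 p [504.939 -25.089  57.647] F [-5.114 -3.059 14.128] Mz 0.007389395750016522 yaw 1.6974603829708337 q7 0.2563945074327215
```

Emit:
carry_out:
  slide:
    - [0,0,0]
    - [0,0,0]
  turn:
    - [0,0,0.06]
    - [0,0,0]
  gripper: [0.3,0.3]

```text
time: 14.87
tcp_pos: [504.9, -25.1, 57.6]
eef_rot: [[-0.064, 0.998, -0.0], [0.998, 0.064, 0.0], [0.0, -0.0, -1.0]]
contact_force: [-5.6, -3.6, 13.4]
finger_gap: 32.7
grasp_force: 30.0
```

```bash
python3 w.py o n
```

```text
diff [np.float64(1.47)]
t 14.9167 p [504.885 -25.108  57.615] F [-4.663 -4.229 13.54 ] Mz -0.03448307935719103 yaw 1.6374558009357065 q7 0.19938021750123308
```

Emit:
carry_out:
  slide:
    - [0,0,0]
    - [0,0,0]
  turn:
    - [0,0,0.06]
    - [0,0,0]
  gripper: [0.3,0.3]

```text
time: 15.08
tcp_pos: [504.9, -25.1, 57.6]
eef_rot: [[-0.004, 1.0, -0.0], [1.0, 0.004, 0.0], [0.0, -0.0, -1.0]]
contact_force: [-5.1, -2.9, 13.6]
finger_gap: 32.4
grasp_force: 30.0
```

```bash
python3 w.py p o
cat > wf.py <<'E'
from h import *
import sys
fs=sys.argv[1]; I=[cv2.cvtColor(cv2.imread(f"pics/side_{f}.png"),6).astype(np.float32) for f in fs]
# diagonals parallel to window long edge (350,257)->(357,269)
n=24; O=[]
for off in (0.35,0.5,0.65):
    s=np.linspace(0,1,n); u=(350+4*off*.9+7*s).astype(np.float32); v=(257-5*off*.9+12*s).astype(np.float32)
    W=np.array([cv2.remap(i,u[None],v[None],cv2.INTER_CUBIC)[0] for i in I]).T
    O.append(cv2.resize(W,(len(I)*30,n*7),interpolation=cv2.INTER_CUBIC)); O.append(np.full((12,len(I)*30),128))
cv2.imwrite("pics/wf.png",np.clip((np.vstack(O)-50)*2.1,0,255).astype(np.uint8))
E
python3 wf.py cdefghijklmnop
```

```text
diff [np.float64(1.69)]
t 15.1333 p [504.859 -25.122  57.608] F [-5.786 -3.465 13.789] Mz -0.04590584354738178 yaw 1.5774485640072327 q7 0.1424582731148169
```

View pics/wf.png

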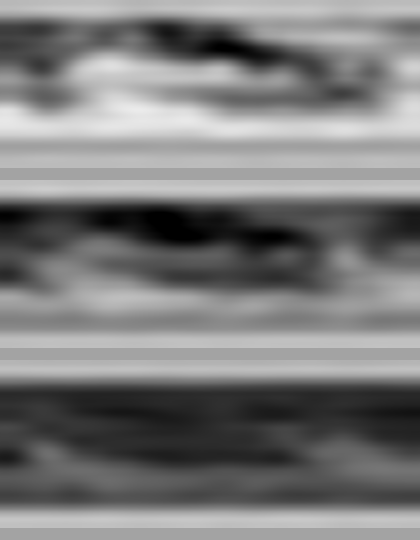

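```bash
cat >Y.json <<'E'
{"l":1.8175,"m":1.7574,"n":1.6974,"o":1.6374,"p":1.5774}
E
cat > fit.py <<'E'
import mos; from mos import *
def dirs(du,dv):
    return (rz(-A)@R.T@np.c_[(P[:,0]+du-c["cx"])/c["fx"],(P[:,1]+dv-c["cy"])/c["fy"],np.ones(len(P))].T).T
G=np.repeat(np.arange(len(fr)),len(P))
Mn,Sd=I.mean(),I.std()
def fitm(p,full=False):
    mos.d=dirs(p[2],p[3]); ph,z,ok=surf(p[0],p[1])
    if ok.mean()<.95: return 1e3
    M=ph[None]+(2.8388-yw)[:,None]
    X=(M*p[0]).ravel()/1.0; Z=np.tile(z/np.cos(np.arctan(p[1])),len(fr)); v=I.ravel()
    # penalise collapse: leave-one-frame-out gaussian smoothing, sigma 1 mm
    D2=(X[:,None]-X[None])**2+(Z[:,None]-Z[None])**2
    W=np.exp(-D2/(2*1.0**2))*(G[:,None]!=G[None]); s=W.sum(1)
    pr=(W@v+1e-3*Mn)/(s+1e-3)
    return np.mean((v-pr)**2)/Sd**2
if __name__=="__main__":
    print(len(P),len(fr))
    r=differential_evolution(fitm,[(25,60),(-.3,1.6),(-1.2,1.2),(-1.2,1.2)],maxiter=25,popsize=10,seed=1,polish=False)
    print(r.x,r.fun)
    for k in(0,.5,1.): 
        q=differential_evolution(lambda p:fitm((p[0],k,p[1],p[2])),[(25,60),(-1.2,1.2),(-1.2,1.2)],maxiter=15,popsize=8,seed=1,polish=False); print(k,q.x,q.fun)
    ph,z,ok=surf(*r.x[:2]);print(ph.min(),ph.max(),z.min(),z.max()); np.save("fit.npy",r.x)
E
timeout 400 python3 fit.py
```

```text
29 14
[26.126  1.543  0.823 -0.367] 0.38167768042386757
0 [56.245 -1.133 -0.622] 1.4778493261708843
0.5 [35.855 -1.137  1.097] 1.1538902082305187
1.0 [28.858 -1.081  0.837] 0.7273276221698136
0.14499341673402805 0.9427631662752092 26.588662702777526 35.1817263656078
```

```bash
cat > fit2.py <<'E'
import mos; from mos import *
import fit
from fit import dirs,G,Mn,Sd
Rr=45.
def surf2(z45,s,d):
    # z = z45 + s(45-rho): Newton along ray from plane z=z45
    t=(z45-o[2])/d[:,2]
    for _ in range(30):
        X=o+d*t[:,None]; rho=np.hypot(X[:,0],X[:,1]); f=X[:,2]-z45-s*(Rr-rho)
        df=d[:,2]+s*(X[:,0]*d[:,0]+X[:,1]*d[:,1])/rho; t=t-np.clip(f/np.where(abs(df)<.05,-.05,df),-15,15)
    X=o+d*t[:,None]; return np.arctan2(-X[:,1],-X[:,0]),np.hypot(X[:,0],X[:,1]),X[:,2],abs(f)<.1
def mk(p):
    ph,rho,z,ok=surf2(p[0],p[1],dirs(p[2],p[3]))
    M=ph[None]+(2.8388-yw)[:,None]; h=rho*np.hypot(1,p[1]); return M,h,rho,z,ok
def f2(p):
    M,h,rho,z,ok=mk(p)
    if ok.mean()<.95: return 1e3
    X=(M*rho.mean()).ravel(); Z=np.tile(h,len(fr)); v=I.ravel()
    W=np.exp(-((X[:,None]-X[None])**2+(Z[:,None]-Z[None])**2)/2)*(G[:,None]!=G[None]); s=W.sum(1)
    return np.mean((v-(W@v+1e-3*Mn)/(s+1e-3))**2)/Sd**2
if __name__=="__main__":
    r=differential_evolution(f2,[(0,55),(0,1.5),(-1.2,1.2),(-1.2,1.2)],maxiter=30,popsize=10,seed=2,polish=False); p=r.x
    print(p,r.fun)
    for s in(0,.2,.4,.6,.8):
        q=differential_evolution(lambda x:f2((x[0],s,x[1],x[2])),[(0,55),(-1.2,1.2),(-1.2,1.2)],maxiter=12,popsize=8,seed=1,polish=False);print(s,q.x,q.fun)
    M,h,rho,z,ok=mk(p); print("phi",M[0].min(),M[0].max(),"rho",rho.min(),rho.max(),"z",z.min(),z.max(),M.min(),M.max()); np.save("fit2.npy",p)
E
timeout 500 python3 fit2.py
```

```text
[25.341  0.573 -0.855 -0.633] 0.4767640882231218
0 [27.177  0.953 -0.232] 0.5402068158377632
0.2 [25.014  1.175  0.735] 0.5177883089201416
0.4 [27.513  1.156 -0.055] 0.49670345741120986
0.6 [23.142 -1.128  1.094] 0.5376391217714043
0.8 [26.235 -0.695  0.076] 0.6120994913728044
phi 0.6919816631136543 1.9896928481634941 rho 33.24349126808028 107.80329844487561 z -10.641562388316402 32.081263861294474 0.6919816631136543 2.847792848163494
```

Emit:
carry_out:
  slide:
    - [0,0,-0.09]
    - [0,0,0]
    - [0,0,0]
  turn:
    - [0,0,0.06]
    - [0,0,0.06]
    - [0,0,0]
  gripper: [0.3,0.3,0.3]

```text
time: 15.38
tcp_pos: [504.8, -25.1, 58.3]
eef_rot: [[0.116, 0.993, -0.0], [0.993, -0.116, -0.0], [-0.0, -0.0, -1.0]]
contact_force: [-5.7, -3.4, 11.2]
finger_gap: 32.9
grasp_force: 30.0
```

```bash
python3 w.py q p
```

```text
diff [np.float64(1.85)]
t 15.4333 p [504.764 -25.07   58.292] F [-4.651 -3.698 10.963] Mz 0.017475211174721686 yaw 1.4574772583073246 q7 0.027606343634292787
```

Emit:
carry_out:
  slide:
    - [0,0,0]
    - [0,0,0]
    - [0,0,0]
  turn:
    - [0,0,0.06]
    - [0,0,0.06]
    - [0,0,0]
  gripper: [0.3,0.3,0.3]

```text
time: 15.68
tcp_pos: [504.7, -25.2, 58.2]
eef_rot: [[0.234, 0.972, -0.001], [0.972, -0.234, -0.0], [-0.0, -0.0, -1.0]]
contact_force: [-4.9, -3.9, 10.9]
finger_gap: 32.9
grasp_force: 30.0
```

```bash
python3 w.py r q
```

```text
diff [np.float64(2.04)]
t 15.7333 p [504.708 -25.106  58.254] F [-5.303 -4.079 10.308] Mz 0.031522079069055915 yaw 1.3374347220278326 q7 -0.08570423025187139
```

Emit:
carry_out:
  slide:
    - [0,0,0]
    - [0,0,0]
    - [0,0,0]
  turn:
    - [0,0,0.06]
    - [0,0,0.06]
    - [0,0,0]
  gripper: [0.3,0.3,0.3]

```text
time: 15.98
tcp_pos: [504.6, -25.1, 58.2]
eef_rot: [[0.349, 0.937, -0.001], [0.937, -0.349, -0.0], [-0.0, -0.001, -1.0]]
contact_force: [-5.4, -4.0, 11.2]
finger_gap: 33.0
grasp_force: 30.0
```

```bash
python3 w.py s r; python3 asc.py p r s
```

```text
diff [np.float64(1.78)]
t 16.0333 p [504.669 -25.135  58.242] F [-4.958 -4.472 11.322] Mz -0.0478971129326475 yaw 1.2174558593666465 q7 -0.19855384454442052
 78  87  93  94  94  92  94  93  94  94  94  93  96  93  |   78  87  93  95  94  93  94  94  94  94  95  93  94  94  |   78  89  94  95  94  92  94  93  93  94  96  93  94  93
 86  93  96  94  93 103  98  93  93  95  96  94  93  94  |   88  93  94  94  92 103  98  92  95  94  95  94  94  94  |   87  92  94  95  93 103  97  93  94  93  95  95  94  95
 93  94  95  94 106 134 122  98  94  94  94  95  94  95  |   94  96  94  92 106 134 123  98  94  95  95  94  96  95  |   94  95  94  93 106 135 122  99  93  96  94  93  96  95
 97  95  91  99 133 152 148 112  92  95  95  94  95  95  |   95  94  92  97 134 152 148 111  91  94  94  93  95  94  |   97  93  92  98 133 153 148 112  93  95  94  93  95  95
 96  93  98 127 141 138 148 127  98  93  96  94  95  96  |   94  93  99 127 141 138 149 127 100  94  95  93  95  96  |   96  93 100 127 140 138 149 128  97  95  96  94  95  95
 93  95 120 146 122 105 129 140 124  96  94  95  95  94  |   92
[... 1876 characters left out ...]
  97  96  95  93 104 142 159 136 125 143 126  99  92  |   97  96  97  96  93 105 143 159 136 124 144 127  99  91  |   94  97  96  97  94 105 143 158 136 124 144 128 100  91
 96  95  97  97  95  93 129 149 133 139 134 106  91  94  |   95  96  98  95  95  92 130 151 133 139 133 105  92  93  |   96  96  96  98  96  93 129 151 133 139 133 104  92  93
 95  96  95  98  97  94 104 133 154 141 106  90  92  97  |   97  96  96  97  96  92 105 132 154 140 107  92  91  97  |   96  96  96  97  95  94 107 132 155 141 108  94  91  97
 96  97  96  96  97  95  94 106 131 118  97  91  96  95  |   97  95  96  98  95  95  93 106 132 117  96  92  94  95  |   97  98  97  95  96  96  93 105 132 120  97  90  96  94
```

Emit:
carry_out:
  slide:
    - [0,0,0]
    - [0,0,0]
    - [0,0,0]
    - [0,0,0]
  turn:
    - [0,0,0.08]
    - [0,0,0.08]
    - [0,0,0.08]
    - [0,0,0]
  gripper: [0.3,0.3,0.3,0.3]

```text
time: 16.37
tcp_pos: [504.7, -24.9, 58.3]
eef_rot: [[0.562, 0.827, -0.001], [0.827, -0.562, -0.0], [-0.0, -0.0, -1.0]]
contact_force: [-6.1, -3.2, 12.3]
finger_gap: 33.1
grasp_force: 30.0
```

```bash
python3 w.py t s
```

```text
diff [np.float64(2.24)]
t 16.4167 p [504.661 -24.995  58.269] F [-4.844 -3.23  11.174] Mz 0.06018682083284061 yaw 0.977325178793904 q7 -0.4231386720625708
```

Emit:
carry_out:
  slide:
    - [0,0,0]
    - [0,0,0]
    - [0,0,0]
    - [0,0,0]
  turn:
    - [0,0,0.08]
    - [0,0,0.08]
    - [0,0,0.08]
    - [0,0,0]
  gripper: [0.3,0.3,0.3,0.3]

```text
time: 16.75
tcp_pos: [504.7, -25.0, 58.3]
eef_rot: [[0.743, 0.67, -0.001], [0.67, -0.743, -0.0], [-0.001, -0.0, -1.0]]
contact_force: [-6.5, -2.7, 12.4]
finger_gap: 32.7
grasp_force: 30.0
```

```bash
python3 w.py u t
```

```text
diff [np.float64(2.0)]
t 16.8 p [504.59  -25.012  58.278] F [-6.424 -3.013 12.266] Mz 0.1625419651601025 yaw 0.7373826351579824 q7 -0.645062315634525
```

Emit:
carry_out:
  slide:
    - [0,0,0]
    - [0,0,0]
    - [0,0,0]
    - [0,0,0]
  turn:
    - [0,0,0.08]
    - [0,0,0.08]
    - [0,0,0.08]
    - [0,0,0]
  gripper: [0.3,0.3,0.3,0.3]

```text
time: 17.13
tcp_pos: [504.5, -24.9, 58.2]
eef_rot: [[0.881, 0.474, -0.001], [0.474, -0.881, -0.0], [-0.001, -0.0, -1.0]]
contact_force: [-6.5, -2.8, 13.1]
finger_gap: 33.0
grasp_force: 30.0
```

```bash
python3 w.py v u
```

```text
diff [np.float64(1.95)]
t 17.1833 p [504.473 -24.951  58.194] F [-5.506 -3.596 12.28 ] Mz 0.06236623859237245 yaw 0.4974675949762652 q7 -0.8640528867186207
```

Emit:
carry_out:
  slide:
    - [0,0,0]
    - [0,0,0]
    - [0,0,0]
    - [0,0,0]
  turn:
    - [0,0,0.08]
    - [0,0,0.08]
    - [0,0,0.08]
    - [0,0,0]
  gripper: [0.3,0.3,0.3,0.3]

```text
time: 17.52
tcp_pos: [504.6, -25.0, 58.4]
eef_rot: [[0.968, 0.251, -0.001], [0.251, -0.968, -0.0], [-0.001, -0.0, -1.0]]
contact_force: [-6.9, -3.4, 17.4]
finger_gap: 32.8
grasp_force: 30.0
```

```bash
python3 w.py w v
```

```text
diff [np.float64(1.78)]
t 17.5667 p [504.691 -24.886  58.404] F [-6.56  -0.792 15.338] Mz 0.013178367590282455 yaw 0.2573512374867241 q7 -1.0794880083998704
```

Run:
```python
import cv2,numpy as np
fs="abcdefghijklmnopqrstuvw"
I=np.array([cv2.cvtColor(cv2.imread(f"pics/side_{f}.png"),6).astype(float)[254:268,350:361] for f in fs])
m=I[2:].std(0)>6; J=I[:,m]; J=J.reshape(len(fs),-1)
Y=[2.8388,2.5355,2.4355,2.3377,2.2377,2.1776,2.1175,2.0576,1.9975,1.9375,1.8775,1.8175,1.7574,1.6974,1.6374,1.5774,1.4575,1.3374,1.2175,.9773,.7374,.4975,.2574]
for k in range(1,len(fs)): print(fs[k-1:k+1],round(Y[k-1]-Y[k],2),"diff",round(abs(J[k]-J[k-1]).mean(),1))
D=abs(J[:,None]-J[None]).mean(2); np.fill_diagonal(D,99)
for k in range(len(fs)): j=D[k].argmin(); print(fs[k],fs[j],round(D[k,j],1),end="; ")
```

```text
ab 0.3 diff 6.6
bc 0.1 diff 13.3
cd 0.1 diff 14.7
de 0.1 diff 14.7
ef 0.06 diff 14.3
fg 0.06 diff 8.1
gh 0.06 diff 10.6
hi 0.06 diff 6.5
ij 0.06 diff 8.6
jk 0.06 diff 11.3
kl 0.06 diff 8.3
lm 0.06 diff 7.8
mn 0.06 diff 10.9
no 0.06 diff 8.8
op 0.06 diff 13.1
pq 0.12 diff 14.8
qr 0.12 diff 18.3
rs 0.12 diff 12.7
st 0.24 diff 21.4
tu 0.24 diff 17.5
uv 0.24 diff 17.8
vw 0.24 diff 13.3
a i 6.2; b a 6.6; c v 6.9; d w 2.2; e o 13.2; f g 8.1; g q 7.4; h i 6.5; i a 6.2; j i 8.6; k l 8.3; l m 7.8; m l 7.8; n t 7.5; o t 7.1; p g 9.2; q g 7.4; r j 8.7; s k 8.5; t o 7.1; u g 9.1; v c 6.9; w d 2.2;
```

Emit:
carry_out:
  slide:
    - [0,0,-0.06]
    - [0,0,0]
  turn:
    - [0,0,0]
    - [0,0,0]
  gripper: [0.3,0.3]

```text
time: 17.73
tcp_pos: [504.5, -24.9, 58.9]
eef_rot: [[0.967, 0.256, -0.001], [0.256, -0.967, 0.0], [-0.001, -0.0, -1.0]]
contact_force: [-7.6, -1.7, 13.6]
finger_gap: 32.7
grasp_force: 30.0
```

```bash
cat >> w.py <<'E'
fs="cdefghijklmnopqrstuvw"
g=lambda f:cv2.cvtColor(cv2.imread(f"pics/side_{f}.png"),6).astype(float)[254:268,350:361]
J=np.array([g(f) for f in fs]); m=J.std(0)>6; x=g(sys.argv[1])
dd=[abs(x-j)[m].mean() for j in J]; o=np.argsort(dd)[:3]; print("prev",[round(abs(x-g(k))[m].mean(),1) for k in sys.argv[2:]],"like",[(fs[i],round(dd[i],1)) for i in o])
E
python3 w.py w1 w
```

```text
diff [np.float64(0.96)]
t 17.7833 p [504.581 -24.869  58.901] F [-6.162 -1.252 13.064] Mz 0.004774566361088072 yaw 0.25878598517257284 q7 -1.0791017713632853
prev [np.float64(0.9)] like [('w', np.float64(0.9)), ('d', np.float64(2.2)), ('r', np.float64(11.9))]
```

Emit:
carry_out:
  slide:
    - [0,0,0]
    - [0,0,0]
    - [0,0,0]
  turn:
    - [0,0,0.05]
    - [0,0,0.05]
    - [0,0,0]
  gripper: [0.3,0.3,0.3]

```text
time: 18.03
tcp_pos: [504.4, -24.9, 58.8]
eef_rot: [[0.988, 0.155, -0.001], [0.155, -0.988, 0.0], [-0.001, -0.0, -1.0]]
contact_force: [-5.8, -2.0, 12.7]
finger_gap: 32.9
grasp_force: 30.0
```

```bash
python3 w.py w2 w1
```

```text
diff [np.float64(0.98)]
t 18.0833 p [504.437 -24.892  58.757] F [-5.022 -2.368 11.704] Mz -0.12080174319360654 yaw 0.15768881628333214 q7 -1.1684348164236997
prev [np.float64(1.0)] like [('w', np.float64(1.0)), ('d', np.float64(2.4)), ('r', np.float64(11.6))]
```

Emit:
carry_out:
  slide:
    - [0,0,0]
    - [0,0,0]
    - [0,0,0]
  turn:
    - [0,0,0.05]
    - [0,0,0.05]
    - [0,0,0]
  gripper: [0.3,0.3,0.3]

```text
time: 18.33
tcp_pos: [504.1, -24.9, 58.5]
eef_rot: [[0.998, 0.055, -0.002], [0.055, -0.998, 0.0], [-0.002, -0.0, -1.0]]
contact_force: [-6.1, -2.0, 10.3]
finger_gap: 32.7
grasp_force: 30.0
```

```bash
python3 w.py w3 w2 w1
```

```text
diff [np.float64(0.98), np.float64(0.92)]
t 18.3833 p [504.138 -24.85   58.499] F [-6.515 -1.156 10.844] Mz -0.14666596779949834 yaw 0.057754040903849446 q7 -1.2560079463249512
prev [np.float64(0.9), np.float64(0.8)] like [('w', np.float64(0.8)), ('d', np.float64(2.1)), ('r', np.float64(11.8))]
```

Emit:
carry_out:
  slide:
    - [0,0,0.04]
    - [0,0,0]
    - [0,0,0]
  turn:
    - [0,0,0.05]
    - [0,0,0.05]
    - [0,0,0]
  gripper: [0.3,0.3,0.3]

```text
time: 18.63
tcp_pos: [504.3, -24.9, 58.2]
eef_rot: [[0.999, -0.044, -0.001], [-0.044, -0.999, -0.0], [-0.001, 0.0, -1.0]]
contact_force: [-6.3, -1.9, 12.2]
finger_gap: 32.9
grasp_force: 30.0
```

```bash
python3 w.py x1 w3
```

```text
diff [np.float64(1.5)]
t 18.6833 p [504.393 -24.908  58.294] F [-5.107 -2.045 11.778] Mz 0.15001436495734913 yaw -0.04196817010095561 q7 -1.3419964849201829
prev [np.float64(9.7)] like [('d', np.float64(9.3)), ('e', np.float64(9.6)), ('w', np.float64(9.9))]
```

Emit:
carry_out:
  slide:
    - [0,0,0]
    - [0,0,0]
  turn:
    - [0,0,0.05]
    - [0,0,0]
  gripper: [0.3,0.3]

```text
time: 18.85
tcp_pos: [504.3, -24.8, 58.3]
eef_rot: [[0.996, -0.094, -0.002], [-0.094, -0.996, 0.0], [-0.002, 0.0, -1.0]]
contact_force: [-6.3, -1.2, 13.9]
finger_gap: 32.4
grasp_force: 30.0
```

```bash
python3 w.py x2 x1
```

```text
diff [np.float64(1.4)]
t 18.9 p [504.297 -24.859  58.269] F [-6.489 -2.14  12.626] Mz 0.0776190012008579 yaw -0.09195498904617268 q7 -1.385005149300198
prev [np.float64(7.5)] like [('e', np.float64(4.8)), ('j', np.float64(13.0)), ('d', np.float64(13.3))]
```

Run:
```python
import cv2,numpy as np
fs="a b c d e f g h i j k l m n o p q r s t u v w x1 x2".split()
Y=dict(zip(fs,[-.2,-.1,0,.098,.198,.258,.318,.378,.438,.498,.558,.618,.678,.738,.798,.858,.978,1.098,1.218,1.458,1.698,1.938,1.983,2.06,2.11]))
I={f:cv2.cvtColor(cv2.imread(f"pics/side_{f}.png"),6) for f in fs}
px=[(352,257),(353,257),(352,258),(353,258),(354,258),(352,259),(353,259),(354,259),(353,260),(354,260),(355,260),(353,261),(354,261),(355,261),(356,261),(354,262),(355,262),(356,262),(354,263),(355,263),(356,263),(355,264),(356,264),(355,265)]
print("px      "+" ".join(f"{str(p[0]%10)+'/'+str(p[1]%100):>4}" for p in px))
for f in fs: print(f"{f:2s} {Y[f]:5.2f} "+" ".join(f"{I[f][p[1],p[0]]:4d}" for p in px))
```

```text
px      2/57 3/57 2/58 3/58 4/58 2/59 3/59 4/59 3/60 4/60 5/60 3/61 4/61 5/61 6/61 4/62 5/62 6/62 4/63 5/63 6/63 5/64 6/64 5/65
a  -0.20  102   67  106   63   59  137   83   53  125  114   91  147  159  129   90  158  149  124  150  161  149  159  161  154
b  -0.10  101   64  108   65   61  119   62   57   99  111   85  140  156  112   72  160  140  113  151  162  151  159  162  154
c   0.00   99   56  128   71   68  153   97   74  124   94   86  149  140   97   68  161  116   80  151  144  134  162  163  154
d   0.10   93   71  104   84   79  145  100   81  116   77   93  141  103  105  108  143   99  102  155  114  106  140  144  155
e   0.20  114   73  125   97   72  123  103   97  112  127   98  140  140  125   98  119  118  120  129  105  132  122  148  142
f   0.26  114   60  127   79   60  122  121  110  155  151   98  158  162  117   84  158  145  120  150  153  146  139  152  142
g   0.32  105   59  145   89   56  162  126   88  152  141   93  158  162  114   74  159  140  111  150  162  151  159  162  152
h   0.38   85   50  105   57   52  144  103   62  146  128   86  158 
[... 1552 characters left out ...]
  126  113  107  107  121  129  106  133  123  150  143
u   1.70  131   86  163  124   72  159  151   98  162  140   98  156  162  132   97  158  149  124  150  161  149  159  161  154
v   1.94   87   50  117   69   57  152  109   72  146  108   93  159  144  103   89  159  114   95  151  142  135  159  163  154
w   1.98   87   66  103   88   73  144  104   70  116   76   93  139  104  105  107  143   96  102  152  113  106  141  144  155
x1  2.06  101   69  102   82   68  112   98   82  113   96   87  142  103  108  107  107  107  123  128  105  119  122  136  142
x2  2.11  100   60  112   80   58  124   97   76  113  123   94  140  141  120   98  120  113  121  128  105  131  120  148  143
```

Emit:
carry_out:
  slide:
    - [0,0,0.01]
    - [0,0,0]
  turn:
    - [0,0,0.05]
    - [0,0,0]
  gripper: [0.3,0.3]

```text
time: 19.07
tcp_pos: [504.3, -24.8, 58.2]
eef_rot: [[0.99, -0.143, -0.002], [-0.143, -0.99, 0.0], [-0.002, 0.0, -1.0]]
contact_force: [-5.7, -1.3, 12.3]
finger_gap: 32.8
grasp_force: 30.0
```

```bash
python3 w.py y1 x2
```

```text
diff [np.float64(1.63)]
t 19.1167 p [504.297 -24.809  58.188] F [-6.355 -1.744 13.462] Mz 0.03683758015812916 yaw -0.1418592472982271 q7 -1.4276419418746873
prev [np.float64(11.0)] like [('f', np.float64(6.5)), ('p', np.float64(7.3)), ('g', np.float64(10.6))]
```

Emit:
carry_out:
  slide:
    - [0,0,0]
    - [0,0,0]
  turn:
    - [0,0,0.04]
    - [0,0,0]
  gripper: [0.3,0.3]

```text
time: 19.28
tcp_pos: [504.3, -24.8, 58.2]
eef_rot: [[0.983, -0.182, -0.002], [-0.182, -0.983, 0.0], [-0.002, 0.0, -1.0]]
contact_force: [-6.2, -1.6, 12.3]
finger_gap: 32.8
grasp_force: 30.0
```

```bash
python3 w.py y2 y1; python3 asc.py f y1 y2 | sed -n 6,17p
```

```text
diff [np.float64(1.69)]
t 19.3333 p [504.283 -24.817  58.18 ] F [-6.052 -2.257 12.245] Mz 0.0481739126632826 yaw -0.18169874704320144 q7 -1.4615482018416666
prev [np.float64(11.8)] like [('g', np.float64(4.2)), ('q', np.float64(6.7)), ('p', np.float64(9.5))]
 93  95 122 147 122 105 129 142 124  97  93  94  94  95  |   93  95 122 147 123 105 128 141 124  98  92  94  95  96  |   95  93 121 146 122 105 129 140 121  97  93  94  93  95
 95 117 146 129  86  79 103 145 148 111  90  96  95  95  |   95 117 144 128  85  79 104 143 148 111  89  95  95  95  |   93 117 138 126  87  78 103 144 148 110  91  96  94  95
106 142 159 114  60  67  90 128 152 125  97  95  95  94  |  104 141 157 113  61  66  89 129 152 125  96  95  93  93  |  104 142 150 104  60  68  89 128 152 124  96  96  95  96
107 139 158 127  79  60  75  98 143 145 115  94  95  95  |  105 139 157 127  78  57  74  99 142 144 114  96  94  96  |  105 138 157 145  97  57  72  99 142 144 116  95  95  95
 93 119 147 122 121 110  78  79 129 152 133 104  94  96  |   91 119 147 122 122  92  67  81 129 152 133 100  92  96  |   93 119 146 161 1
[... 570 characters left out ...]
  96  94 105 116 150 153 146 123  87  95 139 141 109  |   95  94  94 104 117 128 145 147 116  81  95 140 141 110  |   95  95  94 105 116 149 162 150 124  84  95 140 141 110
 96  98  95  91  82 141 139 152 142  93  93 144 140 109  |   96  97  95  94  83 141 138 154 140  91  93 143 141 108  |   97  96  94  93  85 138 159 160 142  93  93 144 140 109
 96  97  96  93  89 128 142 158 150 109 129 147 122  96  |   97  96  95  96  91 127 141 158 150 107 128 147 122  96  |   96  96  95  94  90 128 153 160 150 108 127 148 122  94
 96  95  98  95  95 105 144 158 136 124 145 126 101  92  |   96  97  96  95  94 105 143 158 135 123 144 127 100  92  |   95  95  96  95  94 105 142 159 136 125 143 126  99  90
```

A narrow stem, then two wide bowls, then another narrow stem have passed, which reads as 4, 5, 6, 7. I'll let the knob up, back away and check from above.

Emit:
carry_out:
  slide:
    - [0,0,-0.2]
    - [0,0,-0.3]
    - [0,0,-0.4]
    - [0,0,-0.3]
    - [0,0,0]
    - [0,0,0]
    - [0,0,0]
    - [0,0,0]
    - [0,0,0]
    - [0,0,0]
  turn:
    - [0,0,0]
    - [0,0,0]
    - [0,0,0]
    - [0,0,0]
    - [0,0,0]
    - [0,0,0]
    - [0,0,0]
    - [0,0,0]
    - [0,0,0]
    - [0,0,0]
  gripper: [0.3,0.3,0.3,0.3,0.9,0.9,0.9,0.9,0.9,0.9]

```text
time: 20.17
tcp_pos: [505.1, -24.6, 70.1]
eef_rot: [[0.984, -0.18, 0.0], [-0.18, -0.984, 0.0], [0.0, -0.0, -1.0]]
contact_force: [0.4, 0.1, 0.4]
finger_gap: 65.3
grasp_force: 0.0
```

Emit:
carry_out:
  slide:
    - [0,0,-2]
    - [0,0,-3]
    - [0,0,-3]
    - [0,0,-3]
    - [-1.7,-3,-3]
    - [-1.7,-3.6,0]
    - [-1.7,-3.6,0]
    - [-1.7,-3.6,0]
    - [-1.7,-3.6,0]
    - [-1.7,-3.6,0]
  turn:
    - [0,0,0]
    - [0,0,0]
    - [0,0,0]
    - [0,0,0]
    - [0,0,0]
    - [0,0,0]
    - [0,0,0]
    - [0,0,0]
    - [0,0,0]
    - [0,0,0]
  gripper: [0.9,0.9,0.9,0.9,0.9,0.9,0.9,0.9,0.9,0.9]

```text
time: 21.0
tcp_pos: [444.0, 194.6, 203.3]
eef_rot: [[0.984, -0.179, -0.001], [-0.179, -0.984, 0.003], [-0.001, -0.003, -1.0]]
contact_force: [1.6, -0.3, 0.3]
finger_gap: 78.7
grasp_force: 0.0
```

Emit:
carry_out:
  slide:
    - [-1.7,-3.6,0]
    - [-1.7,-3.6,0]
    - [-1.7,-3.6,0]
    - [-1.7,-3.6,0]
    - [0,0,0]
  turn:
    - [0,0,0]
    - [0,0,0]
    - [0,0,0]
    - [0,0,0]
    - [0,0,0]
  gripper: [0.2,0.2,0.2,0.2,0.2]

```text
time: 21.42
tcp_pos: [399.4, 354.6, 202.1]
eef_rot: [[0.986, -0.169, -0.001], [-0.169, -0.986, 0.0], [-0.001, -0.0, -1.0]]
contact_force: [-1.1, 0.6, -0.3]
finger_gap: 52.4
grasp_force: 0.0
```

Run:
```python
from h import *
im=sum(vision.capture("top").astype(float) for _ in range(4))/4
np.save("top1.npy",im)
i2=sum(vision.capture("side").astype(float) for _ in range(2))/2
a=cv2.resize(im[278:298,324:350],None,fx=18,fy=18,interpolation=cv2.INTER_CUBIC)
t=cv2.resize(im[225:305,300:412],None,fx=2.5,fy=2.5,interpolation=cv2.INTER_CUBIC)
b=cv2.resize(i2[248:274,346:366],None,fx=13,fy=13,interpolation=cv2.INTER_CUBIC)
o=np.zeros((570,740,3));o[:360,:468]=a;o[:338,475:735]=b;o[365:565,:280]=t
cv2.imwrite("pics/w2.png",np.clip((o-20)*1.6,0,255).astype(np.uint8))
print(im[278:298,324:350].mean(), arm.read_state()["tcp_pos"])
```

```text
58.71698717948718 [404.487 345.181 203.22 ]
```

View pics/w2.png

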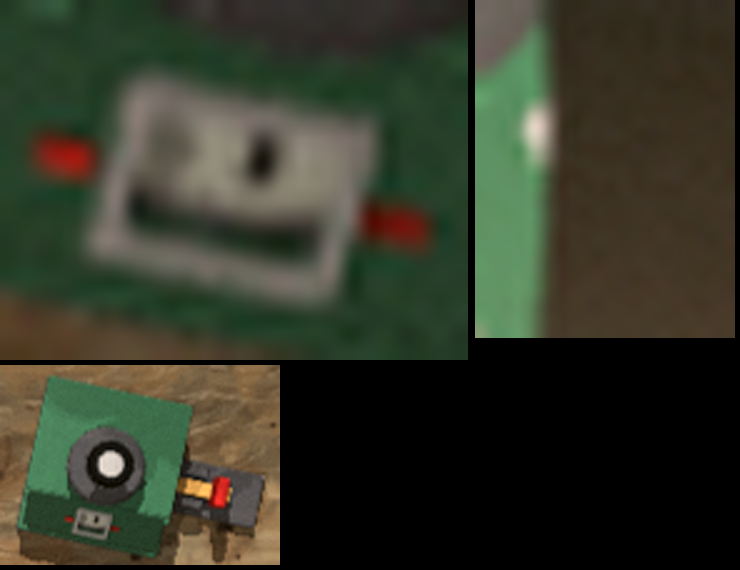

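The window shows a single stem, 2.4 mm right of the middle. That suits a 7 whose stem is on its right side: the digit itself is centred, and the bolt will finish the centring. Next, the tab: I'll move over its outer side and turn the tool so its x axis lies along the dial's +y.

Emit:
carry_out:
  slide:
    - [1.25,3.62,0]
    - [1.25,3.62,0]
    - [1.25,3.62,0]
    - [1.25,3.62,0]
    - [1.25,3.62,0]
    - [1.25,3.62,0]
    - [1.25,3.62,0]
    - [1.25,3.62,0]
    - [1.25,3.62,0]
    - [1.25,3.62,0]
  turn:
    - [0,0,0]
    - [0,0,0]
    - [0,0,0]
    - [0,0,0]
    - [0,0,0]
    - [0,0,0]
    - [0,0,0]
    - [0,0,0]
    - [0,0,0]
    - [0,0,0]
  gripper: [0,0,0,0,0,0,0,0,0,0]

```text
time: 22.55
tcp_pos: [461.4, -35.0, 202.3]
eef_rot: [[0.983, -0.181, -0.001], [-0.181, -0.983, 0.003], [-0.002, -0.003, -1.0]]
contact_force: [0.4, 0.2, 1.0]
finger_gap: 0.2
grasp_force: 0.0
```

Emit:
carry_out:
  slide:
    - [1.25,3.62,0]
    - [1.25,3.62,0]
    - [1.25,3.62,0]
    - [0,0,0]
    - [0,0,0]
    - [0,0,0]
    - [0,0,0]
    - [0,0,0]
    - [0,0,0]
    - [0,0,0]
  turn:
    - [0,0,0]
    - [0,0,0]
    - [0,0,0]
    - [0,0,-0.11]
    - [0,0,-0.11]
    - [0,0,-0.11]
    - [0,0,-0.11]
    - [0,0,-0.11]
    - [0,0,-0.11]
    - [0,0,-0.11]
  gripper: [0,0,0,0,0,0,0,0,0,0]

```text
time: 23.38
tcp_pos: [475.9, -145.6, 203.3]
eef_rot: [[0.829, 0.559, 0.001], [0.559, -0.829, 0.0], [0.001, 0.001, -1.0]]
contact_force: [-0.0, -0.1, 0.2]
finger_gap: 0.2
grasp_force: 0.0
```

Emit:
carry_out:
  slide:
    - [0,0,0]
    - [0,0,0]
    - [0,0,0]
    - [0,0,0]
    - [0,0,0]
    - [0,0,0]
    - [0,0,0]
    - [0,0,0]
    - [0,0,0]
  turn:
    - [0,0,-0.11]
    - [0,0,-0.11]
    - [0,0,-0.11]
    - [0,0,-0.11]
    - [0,0,-0.11]
    - [0,0,-0.11]
    - [0,0,-0.11]
    - [0,0,0]
    - [0,0,0]
  gripper: [0,0,0,0,0,0,0,0,0]

```text
time: 24.13
tcp_pos: [476.0, -145.5, 203.4]
eef_rot: [[0.214, 0.977, 0.002], [0.977, -0.214, 0.0], [0.001, 0.001, -1.0]]
contact_force: [-0.1, 0.9, -0.6]
finger_gap: 0.5
grasp_force: 0.0
```

```bash
python3 st.py 479.9 -147 -3.5
```

```text
t 24.1333 p [ 476.039 -145.462  203.386] q [-1.442 -0.5    1.34   1.814  0.488  1.464 -0.405] F [-0.114  0.915 -0.617] M [-0.051  0.106  0.008] gap 0.5047791831412242 gf 0.0 yaw 1.3548836148325045
[[ 0.214  0.977  0.002]
 [ 0.977 -0.214  0.   ]
 [ 0.001  0.001 -1.   ]]
need cm tool [-0.082  0.38  20.689]
```

Emit:
carry_out:
  slide:
    - [0,0.1,2.5]
    - [0,0.1,2.5]
    - [0,0.1,2.5]
    - [0,0,2.5]
    - [0,0,0]
    - [0,0,0]
  turn:
    - [0,0,0]
    - [0,0,0]
    - [0,0,0]
    - [0,0,0]
    - [0,0,0]
    - [0,0,0]
  gripper: [0,0,0,0,0,0]

```text
time: 24.63
tcp_pos: [451.1, -137.3, 118.5]
eef_rot: [[0.213, 0.977, 0.029], [0.977, -0.213, -0.008], [-0.002, 0.03, -1.0]]
contact_force: [0.2, -0.7, 0.7]
finger_gap: 0.3
grasp_force: 0.0
```

```bash
python3 st.py 479.9 -147 -3.5|grep -v "^ \["
python3 - <<'E'
from h import *
im=vision.capture("side").max(2); s=arm.read_state(); print(proj("side",np.array([s["tcp_pos"]])+[[0,0,0],[0,0,36]]))
for r in range(150,216,3): print(r,"".join("#" if v<60 else "." for v in im[r,320:385]))
E
```

```text
t 24.6333 p [ 451.076 -137.302  118.5  ] q [-1.373 -0.5    1.339  2.016  0.522  1.263 -0.437] F [ 0.233 -0.725  0.69 ] M [-0.094  0.075  0.082] gap 0.25793119067801384 gf 0.0 yaw 1.3564830351400132
[[ 0.213  0.977  0.029]
need cm tool [-0.312  2.659 12.285]
[[369.155 207.295]
 [370.12  192.662]]
150 ..........###############...................#####################
153 ............##############.....................................##
156 ............###...................................###............
159 ............######.................###########...................
162 ...................................####.######......###########..
165 ..........................................#####################..
168 .............................................#######..###########
171 .............................................#######..#######....
174 .............................................###############.....
177 ..............................................#############......
180 ..............................................############.......
183 ..............................................###########........
186 ...............................................#########.........
189 ..............................................##########.........
192 ..............................................#########..........
195 ...................................................#.............
198 .................................................................
201 .................................................................
204 .................................................................
207 .................................................................
210 .................................................................
213 .................................................................
```

Emit:
carry_out:
  slide:
    - [0,0,-2.5]
    - [0,0,-2.5]
    - [0,0,-2]
    - [0,0,0]
    - [0,0,0]
    - [0,0,0]
    - [0,0,0]
    - [0,0,0]
    - [0,0,0]
    - [0,0,0]
  turn:
    - [0,0,0]
    - [0,0,0]
    - [0,0,0]
    - [0,0,-0.12]
    - [0,0,-0.12]
    - [0,0,-0.12]
    - [0,0,-0.12]
    - [0,0,-0.12]
    - [0,0,-0.12]
    - [0,0,0]
  gripper: [0,0,0,0,0,0,0,0,0,0]

```text
time: 25.52
tcp_pos: [450.6, -136.7, 190.0]
eef_rot: [[-0.49, 0.871, 0.032], [0.871, 0.491, -0.008], [-0.022, 0.024, -0.999]]
contact_force: [0.2, 0.4, 0.4]
finger_gap: 0.5
grasp_force: 0.0
```

```bash
python3 st.py 479.9 -147 -3.5
```

```text
t 25.5167 p [ 450.618 -136.661  189.999] q [-1.282 -0.497  1.191  1.92   0.478  1.406  0.306] F [0.192 0.434 0.362] M [-0.08   0.048 -0.028] gap 0.47679803765024914 gf 0.0 yaw 2.0833181446447435
[[-0.49   0.871  0.032]
 [ 0.871  0.491 -0.008]
 [-0.022  0.024 -0.999]]
need cm tool [-1.903  1.583 19.44 ]
```

Joints 2 and 3 have drifted to their limits in that posture. Instead I'll open the gripper, align tool y with the dial's y (yaw ≈ 2.94) and push with the back of the front finger. That unwinds the arm and keeps the gripper body clear of the knob.

Emit:
carry_out:
  slide:
    - [0,0,0]
    - [0,0,0]
    - [0,0,0]
    - [0,0,0]
    - [0,0,0]
    - [0,0,0]
    - [0,0,0]
    - [0,0,0]
    - [0,0,0]
    - [0,0,0]
  turn:
    - [0,0,-0.107]
    - [0,0,-0.107]
    - [0,0,-0.107]
    - [0,0,-0.107]
    - [0,0,-0.107]
    - [0,0,-0.107]
    - [0,0,-0.107]
    - [0,0,-0.107]
    - [0,0,0]
    - [0,0,0]
  gripper: [1,1,1,1,1,1,1,1,1,1]

```text
time: 26.35
tcp_pos: [450.1, -136.5, 189.3]
eef_rot: [[-0.977, 0.211, 0.031], [0.211, 0.977, -0.008], [-0.032, -0.002, -0.999]]
contact_force: [0.9, 0.6, 0.8]
finger_gap: 59.1
grasp_force: 0.0
```

```bash
cat > need.py <<'E'
from h import *
import sys
from scipy.spatial.transform import Rotation as Ro
A=-.203
# args: dial x,y of tool centre, state z ; tool y along dial y, tool down
def go(dx,dy,z):
    s=arm.read_state();R=np.array(s["eef_rot"]);p=np.array(s["tcp_pos"])
    T=rz(A)@np.array([dx,dy,0])+[505.1,-24.6,z]
    Rt=np.c_[rz(A)@[-1,0,0],rz(A)@[0,1,0],[0,0,-1]]
    print("t",s["time"],"p",p,"dial",rz(-A)@(p-[505.1,-24.6,0]),"q",s["q"],"F",rz(-A)@s["contact_force"],"gap",s["finger_gap"]);print("target",T,"slide cm",R.T@(T-p)/10,"turn",Ro.from_matrix(R.T@Rt).as_rotvec())
if __name__=="__main__": go(*map(float,sys.argv[1:4]))
E
python3 need.py 0 -170.5 190
```

```text
t 26.35 p [ 450.138 -136.496  189.318] dial [ -31.274 -120.68   189.318] q [-1.282 -0.497  1.191  1.922  0.478  1.406  1.15 ] F [0.767 0.788 0.837] gap 59.07393678212887
target [ 470.726 -191.599  190.   ] slide cm [-3.177 -4.951  0.041] turn [-0.002  0.032 -0.01 ]
```

Emit:
carry_out:
  slide:
    - [-1.1,-1.65,0]
    - [-1.1,-1.65,0]
    - [-1,-1.65,0]
    - [0,0,2]
    - [0,0,2]
    - [0,0,2]
    - [0,0,0]
    - [0,0,0]
  turn:
    - [0,0.016,0]
    - [0,0.016,0]
    - [0,0,0]
    - [0,0,0]
    - [0,0,0]
    - [0,0,0]
    - [0,0,0]
    - [0,0,0]
  gripper: [1,1,1,1,1,1,1,1]

```text
time: 27.02
tcp_pos: [445.9, -181.7, 141.5]
eef_rot: [[-0.978, 0.208, 0.023], [0.208, 0.978, -0.012], [-0.025, -0.007, -1.0]]
contact_force: [0.5, -0.5, -0.5]
finger_gap: 87.0
grasp_force: 0.0
```

```bash
python3 need.py 0 -170.5 -3.5
```

```text
t 27.0167 p [ 445.854 -181.691  141.521] dial [ -26.359 -165.81   141.521] q [-1.301 -0.499  1.339  1.961  0.514  1.316  1.238] F [ 0.6   -0.379 -0.518] gap 86.99071126918665
target [ 470.726 -191.599   -3.5  ] slide cm [-2.28  -0.35  14.566] turn [-0.007  0.025 -0.007]
```

```bash
cat > kin.py <<'E'
import numpy as np
from scipy.optimize import least_squares
from scipy.spatial.transform import Rotation as Ro
S=[([-1.2906,.3328,-.0647,1.4608,.0216,1.3499,-.0885],[186.26,596.22,187.56],2.838),
([-.714,-.06,.523,1.763,.03,1.43,1.072],[474.68,37.26,250.58],2.8388),
([-.618,.139,.619,1.897,-.09,1.132,1.304],[507.37,-20.66,110.46],2.84),
([-.613,.141,.621,1.909,-.091,1.119,1.311],[504.44,-24.35,104.21],2.8388),
([-.601,.191,.618,1.943,-.127,1.045,1.339],[505.09,-24.27,69.21],2.838),
([-.641,.214,.669,1.956,-.156,1.021,.963],[505.17,-24.84,57.76],2.4355),
([-1.442,-.5,1.34,1.814,.488,1.464,-.405],[476.04,-145.46,203.39],1.3549),
([-1.373,-.5,1.339,2.016,.522,1.263,-.437],[451.08,-137.3,118.5],1.3565),
([-1.282,-.497,1.191,1.92,.478,1.406,.306],[450.62,-136.66,190.],2.0833),
([-1.282,-.497,1.191,1.922,.478,1.406,1.15],[450.14,-136.5,189.32],2.927),
([-1.301,-.499,1.339,1.961,.514,1.316,1.238],[445.85,-181.69,141.52],2.932)]
def rot(a,t): return Ro.from_rotvec(np.array(a,float)*t).as_matrix()
Z=[0,0,1];Yx=[0,1,0]
def fk(q,L):
    h,Lu,Lf,Lt,e1,e2,e3,x0=L[:8]; s=SG
    R=rot(Z,s[0]*q[0]); p=np.array([0,0,h])+R@[x0,0,0]
    R=R@rot(Yx,s[1]*q[1])@rot(Z,s[2]*q[2]); p=p+R@[e1,0,Lu]
    R=R@rot(Yx,s[3]*q[3])@rot(Z,s[4]*q[4]); p=p+R@[e2,0,Lf]
    R=R@rot(Yx,s[5]*q[5])@rot(Z,s[6]*q[6]); p=p+R@[0,0,Lt]+ (R@rot(Z,-s[6]*q[6]))@[e3,0,0]
    return p,R
SG=[-1,1,-1,1,-1,1,-1]
def res(L):
    r=[]
    for q,p,y in S:
        P,R=fk(q,L); r+=list((P-p)); r+=list(50*(R[:,2]-[0,0,-1]))
    return np.array(r)
if __name__=="__main__":
    import itertools
    out=[]
    for s3,s5 in itertools.product((1,-1),(1,-1)):
        SG[2],SG[4]=s3,s5
        f=least_squares(res,[350,400,450,250,0,0,0,0]); out.append((f.cost,s3,s5,f.x))
    for c in sorted(out,key=lambda a:a[0])[:2]: print(c)
    b=min(out,key=lambda a:a[0]);SG[2],SG[4]=b[1:3]
    print(np.abs(res(b[3])).reshape(-1,6).max(0))
    for q,p,y in S: R=fk(q,b[3])[1]; print(round(y-np.arctan2(R[1,0],R[0,0]),3),end=" ")
    np.save("L.npy",b[3])
E
python3 kin.py
```

```text
(np.float64(1756.7929989717973), -1, -1, array([-156.34588752,  437.34625373,  472.40200247,   -7.56988276,
        -37.8419762 ,  -21.97750653,  -98.97514545,  -52.31072473]))
(np.float64(7434.9171560134755), -1, 1, array([-106.84850312,  457.10579443,  473.84193367,   57.75353082,
        -48.36124752,  -15.79478283, -113.74276516,  -60.30506591]))
[4.86744558e+01 1.51264596e+01 8.92452481e+00 1.60318963e+00
 5.83357749e-01 2.73801595e-02]
4.712 4.712 4.712 4.712 4.713 4.713 -1.57 -1.571 4.712 4.711 4.713
```

```bash
cat >> kin.py <<'E'
def fk2(q,L):
    a,b,c,d=np.split(np.array(L),4)
    R=rot(Z,-q[0]); p=R@a
    R=R@rot(Yx,q[1])@rot(Z,-q[2]); p=p+R@b
    R=R@rot(Yx,q[3])@rot(Z,-q[4]); p=p+R@c
    R=R@rot(Yx,q[5]); p=p+R@d
    R=R@rot(Z,-q[6])@rot(Z,np.pi/2*1) 
    return p,R
E
python3 - <<'E'
import kin; from kin import *
def r2(L): return np.concatenate([fk2(q,L)[0]-p for q,p,y in S]+[1e-3*np.array(L)])
f=least_squares(r2,[0,0,300,0,0,400,0,0,450,0,0,250]); L=f.x
np.set_printoptions(precision=2,suppress=True); print(L); print(r2(L)[:-12].reshape(-1,3)); np.save("L2.npy",L)
q,p,y=S[0]; print(fk2(q,L)[1])
E
```

```text
[ -0.04 -21.63 262.21  -0.49 -23.02 448.19   0.32  -0.01 490.04  -0.66
  -0.94 389.62]
[[-0.06  0.01  0.05]
 [ 0.02 -0.07 -0.08]
 [-0.4   0.28 -0.28]
 [ 0.05 -0.03 -0.03]
 [ 0.29 -0.22  0.16]
 [ 0.12 -0.05  0.06]
 [ 0.13  0.16  0.02]
 [-0.14  0.08  0.03]
 [ 0.33 -0.16  0.23]
 [-0.09  0.    0.02]
 [-0.31 -0.07 -0.17]]
[[-0.95  0.3  -0.  ]
 [ 0.3   0.95 -0.  ]
 [-0.   -0.   -1.  ]]
```

```bash
cat > search.py <<'E'
from sim import *
import time
np.set_printoptions(precision=3,suppress=True)
q0=np.array(S[-1][0]); yT=2.9386
q1,_=move(q0,[445.9,-181.7,210],2.932)
rng=np.random.default_rng(0); best=[]; t0=time.time()
def ev(way):
    q=q1.copy(); y=2.932; m=9
    for x,yy,z,yw in way:
        q,e=move(q,[x,yy,z],yw,yaw0=y); y=yw
        if e>2: return -1,q,m
        m=min(m,np.min(np.r_[q-lo,hi-q]))
    for T in([470.7,-191.6,200],[470.7,-191.6,-3.5],[477,-161,-3.5]):
        q,e=move(q,T,yT,yaw0=y); y=yT
        if e>2: return -1,q,m
    return np.min(np.r_[q-lo,hi-q]),q,m
while time.time()-t0<240:
    n=rng.integers(1,3)
    way=[(rng.uniform(420,680),rng.uniform(-220,300),rng.choice([200,280,350]),rng.choice([2.93,rng.uniform(.2,4.2)])) for _ in range(n)]
    if any(np.hypot(w[0],w[1])>760 for w in way): continue
    r=ev(way); best.append((r[0],way,r[1],r[2]))
best.sort(key=lambda b:-b[0]); print(len(best))
for b in best[:5]: print(round(b[0],3),round(b[3],3),np.array(b[1]),b[2])
E
timeout 300 python3 search.py
```

```text
6118
0.426 0.376 [[628.863 138.816 350.      1.929]
 [598.401 169.592 350.      2.93 ]] [-0.061  0.277  0.332  1.994 -0.115  0.888  1.7  ]
0.425 0.0 [[ 456.472 -161.265  280.       0.481]
 [ 605.693 -209.874  280.       4.111]] [-0.092  0.28   0.367  1.995 -0.128  0.888  1.711]
0.416 0.317 [[426.039 191.588 280.      0.529]
 [663.441 224.909 350.      2.627]] [-0.274  0.303  0.576  2.004 -0.21   0.892  1.782]
0.416 0.292 [[422.111  57.5   350.      0.542]
 [634.292   3.39  200.      1.239]] [-0.283  0.304  0.587  2.004 -0.215  0.893  1.786]
0.415 0.331 [[ 470.965  129.282  280.       0.251]
 [ 652.812 -179.072  350.       2.126]] [-0.298  0.307  0.605  2.005 -0.222  0.893  1.793]
```

```bash
sed -i 's/^while.*/while False:/; s/^best.sort.*/pass/; s/^for b in best.*/pass/' search.py
python3 - <<'E'
from search import *
for w in [[(620,60,300,2.932)],[(600,0,300,2.932)],[(650,-50,300,2.932)],[(600,-150,300,2.932)],[(630,140,350,2.932)],[(620,60,300,2.0)],[(620,-80,300,2.0)],[(640,0,300,1.93),(560,0,300,2.932)]]:
    r=ev(w); print(w,r[0].round(3) if r[0]!=-1 else -1,round(float(r[2]),3),r[1])
E
```

```text
[(620, 60, 300, 2.932)] -1 9.0 [-2.301 -0.5    1.34   1.381  0.66   1.729  0.779]
[(600, 0, 300, 2.932)] -1 9.0 [-2.128 -0.5    1.34   1.428  0.618  1.713  0.878]
[(650, -50, 300, 2.932)] -1 9.0 [-2.215 -0.5    1.34   1.324  0.71   1.748  0.952]
[(600, -150, 300, 2.932)] -1 9.0 [-1.944 -0.5    1.34   1.391  0.65   1.725  1.122]
[(630, 140, 350, 2.932)] -1 9.0 [-2.536 -0.5    1.34   1.22   0.726  1.853  0.662]
[(620, 60, 300, 2.0)] -1 9.0 [-1.874 -0.051  1.34   1.424  0.219  1.466  0.217]
[(620, -80, 300, 2.0)] -1 9.0 [-2.077 -0.5    1.34   1.38   0.656  1.728  0.076]
[(640, 0, 300, 1.93), (560, 0, 300, 2.932)] -1 9.0 [-2.253 -0.5    1.34   1.349  0.682  1.737 -0.122]
```

```bash
python3 - <<'E'
import re
s=open("sim.py").read()
s=s.replace("            q=np.clip(q,lo,hi)","            CL[0]+=np.abs(q-np.clip(q,lo,hi)).sum(); q=np.clip(q,lo,hi)").replace("def move","CL=[0.]\ndef move")
open("sim.py","w").write(s)
E
cat > s2.py <<'E'
import sim; from search import *
rng=np.random.default_rng(3); t0=time.time(); out=[]
while time.time()-t0<250:
    n=rng.integers(2,4); way=[]
    for _ in range(n): way.append((rng.uniform(400,680),rng.uniform(-220,350),rng.choice([210,280,350]),rng.choice([2.932,rng.uniform(.2,4.2)])))
    if any(np.hypot(w[0],w[1])>760 or np.hypot(w[0],w[1])<420 for w in way): continue
    sim.CL[0]=0; 
    q=q0.copy(); 
    r=ev(way); 
    if r[0]>.25: out.append((sim.CL[0],r[0],r[2],way,r[1]))
out.sort(key=lambda b:b[0])
sim.CL[0]=0; move(q0,[445.9,-181.7,210],2.932); print("lift clip",sim.CL[0],q1,len(out))
for b in out[:5]: print(round(b[0],4),round(b[1],3),round(b[2],3),np.array(b[3]),b[4])
E
timeout 300 python3 s2.py
```

```text
lift clip 0.0 [-1.272 -0.484  1.265  1.839  0.463  1.471  1.267] 953
0.0 0.357 0.077 [[564.304 200.568 350.      1.337]
 [581.593 176.843 350.      2.932]] [-0.602  0.42   0.983  2.016 -0.437  0.93   1.979]
0.0 0.408 0.231 [[ 437.99  -154.235  210.       1.805]
 [ 475.701   -2.138  350.       0.846]
 [ 536.406  156.229  210.       0.249]] [-0.465  0.353  0.806  2.012 -0.322  0.906  1.88 ]
0.0 0.345 0.319 [[452.386 346.317 350.      2.932]
 [646.583 -88.097 350.      2.932]] [-0.61   0.426  0.995  2.017 -0.446  0.932  1.987]
0.0 0.339 0.297 [[408.044 256.326 280.      1.865]
 [462.289 151.024 210.      0.391]
 [485.097 -72.66  210.      2.932]] [-0.615  0.429  1.001  2.017 -0.451  0.934  1.99 ]
0.0 0.409 0.138 [[419.955 212.749 210.      2.932]
 [577.398 213.423 280.      0.479]
 [668.259  17.492 350.      2.078]] [-0.444  0.345  0.78   2.011 -0.308  0.904  1.867]
```

The kinematic model reproduces the arm. A loop with no turning through (452,346,350) and (647,-88,350) brings the joints back well inside their ranges.

Emit:
carry_out:
  slide:
    - [0,0,-2.3]
    - [0,0,-2.3]
    - [0,0,-2.3]
    - [0.69,3.45,-0.93]
    - [0.69,3.45,-0.93]
    - [0.69,3.45,-0.93]
    - [0.69,3.45,-0.93]
    - [0.69,3.45,-0.93]
    - [0.69,3.45,-0.93]
    - [0.69,3.45,-0.93]
  turn:
    - [-0.007,0.025,0]
    - [0,0,0]
    - [0,0,0]
    - [0,0,0]
    - [0,0,0]
    - [0,0,0]
    - [0,0,0]
    - [0,0,0]
    - [0,0,0]
    - [0,0,0]
  gripper: [1,1,1,1,1,1,1,1,1,1]

```text
time: 27.85
tcp_pos: [448.0, 67.3, 277.3]
eef_rot: [[-0.978, 0.207, 0.002], [0.207, 0.978, 0.001], [-0.002, 0.001, -1.0]]
contact_force: [1.3, -0.3, 0.2]
finger_gap: 86.9
grasp_force: 0.0
```

Emit:
carry_out:
  slide:
    - [0.69,3.45,-0.93]
    - [0.69,3.45,-0.93]
    - [0.69,3.45,-0.93]
    - [0.69,3.45,-0.93]
    - [0.69,3.45,-0.93]
    - [0.69,3.45,-0.93]
    - [0.69,3.45,-0.93]
    - [0.69,3.45,-0.93]
  turn:
    - [0,0,0]
    - [0,0,0]
    - [0,0,0]
    - [0,0,0]
    - [0,0,0]
    - [0,0,0]
    - [0,0,0]
    - [0,0,0]
  gripper: [1,1,1,1,1,1,1,1]

```text
time: 28.52
tcp_pos: [449.3, 349.9, 351.1]
eef_rot: [[-0.979, 0.204, 0.001], [0.204, 0.979, 0.0], [-0.001, 0.001, -1.0]]
contact_force: [0.6, -0.3, 0.8]
finger_gap: 87.2
grasp_force: 0.0
```

Emit:
carry_out:
  slide:
    - [-2.16,-2.96,0]
    - [-2.16,-2.96,0]
    - [-2.16,-2.96,0]
    - [-2.16,-2.96,0]
    - [-2.16,-2.96,0]
    - [-2.16,-2.96,0]
    - [-2.16,-2.96,0]
    - [-2.16,-2.96,0]
    - [-2.16,-2.96,0]
    - [-2.16,-2.96,0]
  turn:
    - [0,0,0]
    - [0,0,0]
    - [0,0,0]
    - [0,0,0]
    - [0,0,0]
    - [0,0,0]
    - [0,0,0]
    - [0,0,0]
    - [0,0,0]
    - [0,0,0]
  gripper: [1,1,1,1,1,1,1,1,1,1]

```text
time: 29.35
tcp_pos: [601.9, 12.6, 350.9]
eef_rot: [[-0.979, 0.204, 0.001], [0.204, 0.979, -0.0], [-0.001, -0.0, -1.0]]
contact_force: [-0.2, 1.2, 0.8]
finger_gap: 86.7
grasp_force: 0.0
```

Emit:
carry_out:
  slide:
    - [-2.16,-2.96,0]
    - [-2.16,-2.96,0]
    - [-2.16,-2.96,0]
    - [0,0,0]
    - [0,0,0]
  turn:
    - [0,0,0]
    - [0,0,0]
    - [0,0,0]
    - [0,0,0]
    - [0,0,0]
  gripper: [1,1,1,1,1]

```text
time: 29.77
tcp_pos: [646.6, -90.0, 350.0]
eef_rot: [[-0.978, 0.21, -0.0], [0.21, 0.978, -0.002], [-0.0, -0.002, -1.0]]
contact_force: [-0.8, 0.4, 0.2]
finger_gap: 86.9
grasp_force: 0.0
```

```bash
python3 need.py 0 -170.5 200
```

```text
t 29.7667 p [646.555 -90.011 349.979] dial [151.738 -35.549 349.979] q [-0.538  0.512  1.018  1.11  -0.434  1.728  1.704] F [-0.869  0.21   0.249] gap 86.93464192195395
target [ 470.726 -191.599  200.   ] slide cm [ 15.066 -13.587  15.024] turn [-0.002  0.    -0.008]
```

Emit:
carry_out:
  slide:
    - [2.15,-1.94,2.15]
    - [2.15,-1.94,2.15]
    - [2.15,-1.94,2.15]
    - [2.15,-1.94,2.15]
    - [2.15,-1.94,2.15]
    - [2.15,-1.94,2.15]
    - [2.15,-1.94,2.1]
    - [0,0,0]
    - [0,0,0]
  turn:
    - [0,0,-0.008]
    - [0,0,0]
    - [0,0,0]
    - [0,0,0]
    - [0,0,0]
    - [0,0,0]
    - [0,0,0]
    - [0,0,0]
    - [0,0,0]
  gripper: [1,1,1,1,1,1,1,1,1]

```text
time: 30.52
tcp_pos: [471.6, -189.3, 199.9]
eef_rot: [[-0.981, 0.196, 0.001], [0.196, 0.981, 0.003], [-0.0, 0.003, -1.0]]
contact_force: [1.0, 0.2, 0.6]
finger_gap: 87.2
grasp_force: 0.0
```

Emit:
carry_out:
  slide:
    - [0,0,3]
    - [0,0,3]
    - [0,0,3]
    - [0,0,3]
    - [0,0,2]
    - [0,0,1]
    - [0,0,0]
    - [0,0,0]
  turn:
    - [0,0,0]
    - [0,0,0]
    - [0,0,0]
    - [0,0,0]
    - [0,0,0]
    - [0,0,0]
    - [0,0,0]
    - [0,0,0]
  gripper: [1,1,1,1,1,1,1,1]

```text
time: 31.18
tcp_pos: [473.2, -190.7, 50.7]
eef_rot: [[-0.981, 0.195, 0.001], [0.195, 0.981, -0.001], [-0.001, -0.001, -1.0]]
contact_force: [-0.1, 0.4, 0.4]
finger_gap: 87.2
grasp_force: 0.0
```

```bash
python3 need.py 0 -170.5 -3.5;  python3 - <<'E'
from h import *
im=vision.capture("side").max(2); s=arm.read_state(); R=s["eef_rot"];p=np.array(s["tcp_pos"])+[0,0,36]; print(proj("side",[p+43.5*R[:,1],p+58*R[:,1],p-43.5*R[:,1]]))
for r in range(170,236,3): print(r,"".join("#" if v<60 else "." for v in im[r,330:390]))
E
```

```text
t 31.1833 p [ 473.21  -190.709   50.723] dial [   2.254 -169.127   50.723] q [-0.617  0.343  1.062  1.964 -0.348  1.032  1.977] F [-0.217  0.367  0.402] gap 87.1872623273639
target [ 470.726 -191.599   -3.5  ] slide cm [ 0.232 -0.131  5.422] turn [-0.001  0.001  0.006]
[[356.405 216.973]
 [354.338 219.192]
 [367.869 204.671]]
170 .......................#########..........#################.
173 ...................###...........###....###...##.......####.
176 .....................................###....###........##...
179 ......###########.......................#####...............
182 ......#####################.#############...................
185 .......######################################...............
188 ...........#################################................
191 .......#########################...#########................
194 ..............#############################.................
197 .....................##########.#..########.................
200 .....................##########....#.######.................
203 ......................#########....########.................
206 ......................########..............................
209 ......................########..............................
212 ......................########..............................
215 .....................#########..............................
218 ..........######.........#####..............................
221 ............................................................
224 .......#....................................................
227 ............................................................
230 ............................................................
233 ............................................................
```

Emit:
carry_out:
  slide:
    - [0.23,-0.13,1.5]
    - [0,0,1.5]
    - [0,0,1.5]
    - [0,0,0.9]
    - [0,0,0]
    - [0,0,0]
  turn:
    - [0,0,0.006]
    - [0,0,0]
    - [0,0,0]
    - [0,0,0]
    - [0,0,0]
    - [0,0,0]
  gripper: [1,1,1,1,1,1]

```text
time: 31.73
tcp_pos: [470.0, -192.0, -3.4]
eef_rot: [[-0.979, 0.202, 0.001], [0.202, 0.979, -0.0], [-0.001, -0.0, -1.0]]
contact_force: [-0.2, 0.1, 0.0]
finger_gap: 87.5
grasp_force: 0.0
```

Emit:
carry_out:
  slide:
    - [0,0.3,0]
    - [0,0.3,0]
    - [0,0.2,0]
    - [0,0,0]
  turn:
    - [0,0,0]
    - [0,0,0]
    - [0,0,0]
    - [0,0,0]
  gripper: [1,1,1,1]

```text
time: 32.07
tcp_pos: [471.5, -183.3, -3.9]
eef_rot: [[-0.979, 0.201, 0.001], [0.201, 0.979, 0.0], [-0.001, 0.0, -1.0]]
contact_force: [-0.1, -0.9, -0.8]
finger_gap: 86.9
grasp_force: 0.0
```

```bash
python3 need.py 0 -145 -3.5
```

```text
t 32.0667 p [ 471.503 -183.288   -3.871] dial [  -0.914 -162.203   -3.871] q [-0.554  0.427  0.984  2.013 -0.445  0.931  2.031] F [ 0.033 -0.885 -0.847] gap 86.94031301195022
target [ 475.867 -166.623   -3.5  ] slide cm [-0.092  1.72  -0.036] turn [0.    0.001 0.   ]
```

Emit:
carry_out:
  slide:
    - [0,0.2,0]
    - [0,0.2,0]
    - [0,0.2,0]
    - [0,0.2,0]
    - [0,0,0]
  turn:
    - [0,0,0]
    - [0,0,0]
    - [0,0,0]
    - [0,0,0]
    - [0,0,0]
  gripper: [1,1,1,1,1]

```text
time: 32.48
tcp_pos: [472.6, -175.7, -4.4]
eef_rot: [[-0.979, 0.202, 0.0], [0.202, 0.979, 0.0], [-0.0, 0.0, -1.0]]
contact_force: [0.7, 0.4, -0.1]
finger_gap: 86.9
grasp_force: 0.0
```

Emit:
carry_out:
  slide:
    - [0,0.15,0]
    - [0,0.15,0]
    - [0,0.1,0]
    - [0,0,0]
  turn:
    - [0,0,0]
    - [0,0,0]
    - [0,0,0]
    - [0,0,0]
  gripper: [1,1,1,1]

```text
time: 32.82
tcp_pos: [473.3, -172.3, -4.3]
eef_rot: [[-0.979, 0.203, 0.0], [0.203, 0.979, -0.0], [-0.0, -0.0, -1.0]]
contact_force: [-0.4, -0.7, 0.3]
finger_gap: 87.0
grasp_force: 0.2
```

```bash
python3 need.py 0 -145 -3.5
```

```text
t 32.8167 p [ 473.319 -172.313   -4.312] dial [  -1.349 -151.087   -4.312] q [-0.58   0.423  0.986  2.018 -0.442  0.928  2.005] F [-0.222 -0.728  0.327] gap 86.9900412897825
target [ 475.867 -166.623   -3.5  ] slide cm [-0.134  0.609 -0.081] turn [-0.     0.    -0.001]
```

Emit:
carry_out:
  slide:
    - [0,0.15,0]
    - [0,0.15,0]
    - [0,0,0]
  turn:
    - [0,0,0]
    - [0,0,0]
    - [0,0,0]
  gripper: [1,1,1]

```text
time: 33.07
tcp_pos: [474.0, -169.3, -4.3]
eef_rot: [[-0.979, 0.203, 0.0], [0.203, 0.979, -0.0], [-0.0, -0.0, -1.0]]
contact_force: [-0.2, -2.3, -0.5]
finger_gap: 87.1
grasp_force: 0.7
```

Emit:
carry_out:
  slide:
    - [0,0.15,0]
    - [0,0.15,0]
    - [0,0,0]
  turn:
    - [0,0,0]
    - [0,0,0]
    - [0,0,0]
  gripper: [1,1,1]

```text
time: 33.32
tcp_pos: [474.7, -166.1, -4.3]
eef_rot: [[-0.979, 0.202, 0.0], [0.202, 0.979, -0.0], [-0.0, -0.0, -1.0]]
contact_force: [-0.5, -0.6, -1.1]
finger_gap: 87.0
grasp_force: 0.5
```

```bash
python3 need.py 0 -145 -3.5
python3 - <<'E'
from h import *
for n,(a,b,c,d) in {"top":(255,295,365,420),"side":(225,250,320,375)}.items():
    def red(im):
        h=cv2.cvtColor(im,cv2.COLOR_BGR2HSV);m=((h[...,0]<8)|(h[...,0]>172))&(h[...,1]>170)&(h[...,2]>110);v,u=np.nonzero(m[a:b,c:d]);return len(u),(u.mean()+c if len(u) else 0),(v.mean()+a if len(v) else 0)
    print(n,red(cv2.imread(f"pics/{n}0.png")),red(vision.capture(n)))
    A=-.203;f=lambda y:proj(n,rz(A)@[0,y,50]+[505.1,-24.6,0])[0]; print(f(-95),f(-82))
E
```

```text
t 33.3167 p [ 474.667 -166.103   -4.306] dial [  -1.28  -144.733   -4.306] q [-0.593  0.421  0.986  2.02  -0.44   0.928  1.992] F [-0.368 -0.676 -1.064] gap 87.00182688274816
target [ 475.867 -166.623   -3.5  ] slide cm [-0.128 -0.027 -0.081] turn [-0.     0.    -0.001]
top (58, np.float64(387.9310344827586), np.float64(275.3965517241379)) (0, 0, 0)
[389.773 275.28 ] [383.207 273.925]
side (26, np.float64(351.6923076923077), np.float64(237.19230769230768)) (21, np.float64(351.1904761904762), np.float64(237.57142857142858))
[352.065 236.269] [350.118 238.472]
```

Contact was made at a tool-centre y of about -148, and the tab has moved about 3 mm. I'll keep pushing.

Emit:
carry_out:
  slide:
    - [0,0.15,0]
    - [0,0.15,0]
    - [0,0,0]
  turn:
    - [0,0,0]
    - [0,0,0]
    - [0,0,0]
  gripper: [1,1,1]

```text
time: 33.67
tcp_pos: [475.2, -163.2, -4.3]
eef_rot: [[-0.979, 0.202, 0.0], [0.202, 0.979, -0.0], [-0.0, -0.0, -1.0]]
contact_force: [0.2, -0.8, -0.3]
finger_gap: 87.1
grasp_force: 0.5
```

Emit:
carry_out:
  slide:
    - [0,0.1,0]
    - [0,0.1,0]
    - [0,0,0]
  turn:
    - [0,0,0]
    - [0,0,0]
    - [0,0,0]
  gripper: [1,1,1]

```text
time: 33.92
tcp_pos: [475.5, -161.9, -4.3]
eef_rot: [[-0.979, 0.203, 0.0], [0.203, 0.979, -0.001], [-0.0, -0.001, -1.0]]
contact_force: [-1.2, -4.7, 0.6]
finger_gap: 86.6
grasp_force: 2.2
```

Emit:
carry_out:
  slide:
    - [0,0.1,0]
    - [0,0.1,0]
    - [0,0,0]
  turn:
    - [0,0,0]
    - [0,0,0]
    - [0,0,0]
  gripper: [1,1,1]

```text
time: 34.17
tcp_pos: [475.6, -161.2, -4.2]
eef_rot: [[-0.979, 0.204, 0.0], [0.204, 0.979, -0.002], [-0.001, -0.002, -1.0]]
contact_force: [-1.9, -9.7, 0.1]
finger_gap: 86.9
grasp_force: 4.7
```

```bash
cat > tab.py <<'E'
from h import *
def red(im):
    h=cv2.cvtColor(im,cv2.COLOR_BGR2HSV);m=((h[...,0]<8)|(h[...,0]>172))&(h[...,1]>170)&(h[...,2]>110);v,u=np.nonzero(m[225:250,320:375]);return len(u),u.mean()+320,v.mean()+225
print("tab side",red(vision.capture("side")))
E
python3 need.py 0 -145 -3.5|head -1;python3 tab.py
```

```text
t 34.1667 p [ 475.6   -161.205   -4.15 ] dial [  -1.354 -139.748   -4.15 ] q [-0.608  0.419  0.989  2.022 -0.437  0.926  1.977] F [ 0.118 -9.914  0.093] gap 86.86659186513097
tab side (7, np.float64(350.2857142857143), np.float64(237.71428571428572))
```

Emit:
carry_out:
  slide:
    - [0,0.1,0]
    - [0,0.1,0]
    - [0,0,0]
    - [0,0,0]
  turn:
    - [0,0,0]
    - [0,0,0]
    - [0,0,0]
    - [0,0,0]
  gripper: [1,1,1,1]

```text
time: 34.55
tcp_pos: [475.6, -161.1, -4.0]
eef_rot: [[-0.979, 0.205, 0.0], [0.205, 0.979, -0.004], [-0.001, -0.004, -1.0]]
contact_force: [-3.4, -14.9, 0.6]
finger_gap: 86.7
grasp_force: 7.8
```

```bash
python3 need.py 0 -145 -3.5|head -1;python3 tab.py
```

```text
t 34.55 p [ 475.574 -161.085   -4.008] dial [  -1.403 -139.635   -4.008] q [-0.611  0.419  0.991  2.023 -0.435  0.925  1.973] F [ -0.364 -15.247   0.604] gap 86.65131687632305
tab side (7, np.float64(350.2857142857143), np.float64(237.71428571428572))
```

Emit:
carry_out:
  slide:
    - [0,-0.8,0]
    - [0,-1.5,0]
    - [0,-1,0]
    - [0,0,-2]
    - [0,0,-3.5]
    - [0,0,-3.5]
    - [0,0,-3.5]
    - [0,0,-3.5]
    - [0,0,-3.5]
    - [0,0,-1]
  turn:
    - [0,0,0]
    - [0,0,0]
    - [0,0,0]
    - [0,0,0]
    - [0,0,0]
    - [0,0,0]
    - [0,0,0]
    - [0,0,0]
    - [0,0,0]
    - [0,0,0]
  gripper: [1,1,1,1,1,1,1,1,1,1]

```text
time: 35.43
tcp_pos: [471.3, -190.6, 205.0]
eef_rot: [[-0.979, 0.203, 0.005], [0.203, 0.979, 0.001], [-0.005, 0.002, -1.0]]
contact_force: [0.8, -0.1, -0.4]
finger_gap: 87.1
grasp_force: 0.0
```

Emit:
carry_out:
  slide:
    - [1.23,3.63,0]
    - [1.23,3.63,0]
    - [1.23,3.63,0]
    - [1.23,3.63,0]
    - [1.23,3.63,0]
    - [1.23,3.63,0]
    - [1.23,3.63,0]
    - [1.23,3.63,0]
    - [1.23,3.63,0]
    - [1.23,3.63,0]
  turn:
    - [0,0,0]
    - [0,0,0]
    - [0,0,0]
    - [0,0,0]
    - [0,0,0]
    - [0,0,0]
    - [0,0,0]
    - [0,0,0]
    - [0,0,0]
    - [0,0,0]
  gripper: [1,1,1,1,1,1,1,1,1,1]

```text
time: 36.27
tcp_pos: [421.6, 192.5, 200.3]
eef_rot: [[-0.979, 0.202, -0.001], [0.202, 0.979, 0.001], [0.001, 0.0, -1.0]]
contact_force: [1.3, 0.1, -0.1]
finger_gap: 86.9
grasp_force: 0.0
```

Emit:
carry_out:
  slide:
    - [1.23,3.63,0]
    - [1.23,3.63,0]
    - [1.23,3.63,0]
    - [1.23,3.63,0]
    - [0,0,0]
    - [0,0,0]
  turn:
    - [0,0,0]
    - [0,0,0]
    - [0,0,0]
    - [0,0,0]
    - [0,0,0]
    - [0,0,0]
  gripper: [1,1,1,1,1,1]

```text
time: 36.77
tcp_pos: [402.4, 344.6, 199.4]
eef_rot: [[-0.98, 0.198, -0.001], [0.198, 0.98, -0.002], [0.001, -0.002, -1.0]]
contact_force: [-0.2, -0.6, -0.5]
finger_gap: 87.0
grasp_force: 0.0
```

Run:
```python
from h import *
im=sum(vision.capture("top").astype(float) for _ in range(4))/4
np.save("top2.npy",im)
def red(im):
    h=cv2.cvtColor(im.astype(np.uint8),cv2.COLOR_BGR2HSV);m=((h[...,0]<8)|(h[...,0]>172))&(h[...,1]>150)&(h[...,2]>100);v,u=np.nonzero(m[255:295,365:420]);return len(u),u.mean()+365,v.mean()+255
for x in(cv2.imread("pics/top0.png"),np.load("top1.npy"),im):
    r=red(x);p=onplane("top",r[1:],45);print(r,rz(.203)@(p-[505.1,-24.6,0]))
o=np.zeros((560,800,3))
for k,x in enumerate((np.load("top1.npy"),im)):
    o[:300,k*400:k*400+390]=cv2.resize(x[278:298,324:350],None,fx=15,fy=15,interpolation=cv2.INTER_CUBIC)
    o[305:555,k*400:k*400+390]=cv2.resize(x[255:290,360:414.6.__int__()],(390,250),interpolation=cv2.INTER_CUBIC)
cv2.imwrite("pics/w3.png",np.clip((o-20)*1.6,0,255).astype(np.uint8)); print(arm.read_state()["time"],arm.read_state()["tcp_pos"],arm.read_state()["q"])
```

```text
(64, np.float64(387.84375), np.float64(275.359375)) [ -0.728 -92.023  45.   ]
(65, np.float64(387.7846153846154), np.float64(275.38461538461536)) [ -0.8   -91.919  45.   ]
(65, np.float64(382.03076923076924), np.float64(274.2923076923077)) [ -0.981 -80.51   45.   ]
36.9667 [404.383 341.403 200.594] [-1.316  0.111  0.576  1.723 -0.062  1.326  0.636]
```

View pics/w3.png

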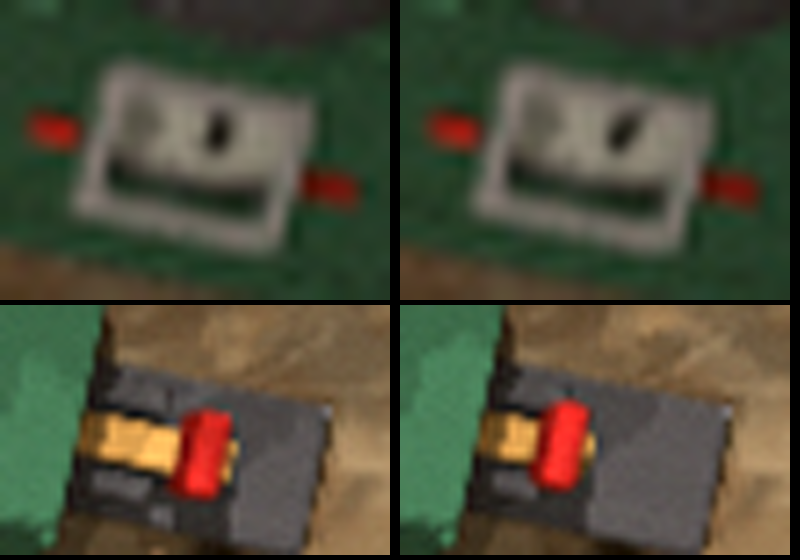

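The leg now shows the slant of a 7, centred by the bolt. The tab moved 11.4 mm, from centroid (387.8,275.4) to (382.0,274.3). The start offset is uncertain, so I'll push once more, a bit harder, to make sure the bolt is home.

Emit:
carry_out:
  slide:
    - [-1.23,-3.63,0]
    - [-1.23,-3.63,0]
    - [-1.23,-3.63,0]
    - [-1.23,-3.63,0]
    - [-1.23,-3.63,0]
    - [-1.23,-3.63,0]
    - [-1.23,-3.63,0]
    - [-1.23,-3.63,0]
    - [-1.23,-3.63,0]
    - [-1.23,-3.63,0]
  turn:
    - [0,0,0]
    - [0,0,0]
    - [0,0,0]
    - [0,0,0]
    - [0,0,0]
    - [0,0,0]
    - [0,0,0]
    - [0,0,0]
    - [0,0,0]
    - [0,0,0]
  gripper: [1,1,1,1,1,1,1,1,1,1]

```text
time: 37.8
tcp_pos: [450.2, -40.5, 200.6]
eef_rot: [[-0.979, 0.204, 0.001], [0.204, 0.979, 0.002], [-0.0, 0.002, -1.0]]
contact_force: [1.3, 0.7, 0.1]
finger_gap: 86.9
grasp_force: 0.0
```

Emit:
carry_out:
  slide:
    - [-1.23,-3.63,0]
    - [-1.23,-3.63,0]
    - [-1.23,-3.63,0]
    - [-1.23,-3.63,0]
    - [0,0,3.5]
    - [0,0,3.5]
    - [0,0,3.5]
    - [0,0,2]
    - [0,0,0]
    - [0,0,0]
  turn:
    - [0,0,0]
    - [0,0,0]
    - [0,0,0]
    - [0,0,0]
    - [0,0,0]
    - [0,0,0]
    - [0,0,0]
    - [0,0,0]
    - [0,0,0]
    - [0,0,0]
  gripper: [1,1,1,1,1,1,1,1,1,1]

```text
time: 38.63
tcp_pos: [467.3, -184.0, 75.4]
eef_rot: [[-0.979, 0.205, -0.003], [0.205, 0.979, 0.001], [0.003, 0.001, -1.0]]
contact_force: [-0.5, 0.8, 0.4]
finger_gap: 87.1
grasp_force: 0.0
```

```bash
python3 need.py -1 -160 -4
```

```text
t 38.6333 p [ 467.331 -184.047   75.442] dial [  -4.848 -163.788   75.442] q [-0.725  0.311  1.17   1.958 -0.324  1.085  1.948] F [-0.651  0.64   0.434] gap 87.08873563779548
target [ 471.863 -181.113   -4.   ] slide cm [-0.409  0.375  7.943] turn [ 0.001 -0.003 -0.004]
```

Emit:
carry_out:
  slide:
    - [-0.2,0,2.2]
    - [-0.2,0,2.2]
    - [0,0,2.2]
    - [0,0,1.34]
    - [0,0,0]
    - [0,0,0]
  turn:
    - [0,0,0]
    - [0,0,0]
    - [0,0,0]
    - [0,0,0]
    - [0,0,0]
    - [0,0,0]
  gripper: [1,1,1,1,1,1]

```text
time: 39.13
tcp_pos: [472.7, -184.2, -2.8]
eef_rot: [[-0.979, 0.203, -0.001], [0.203, 0.979, 0.001], [0.001, 0.001, -1.0]]
contact_force: [0.2, -1.0, 0.3]
finger_gap: 87.0
grasp_force: 0.0
```

Emit:
carry_out:
  slide:
    - [0,0.4,0]
    - [0,0.4,0]
    - [0,0.4,0]
    - [0,0.4,0]
    - [0,0.3,0]
    - [0,0.2,0]
    - [0,0.1,0]
    - [0,0,0]
  turn:
    - [0,0,0]
    - [0,0,0]
    - [0,0,0]
    - [0,0,0]
    - [0,0,0]
    - [0,0,0]
    - [0,0,0]
    - [0,0,0]
  gripper: [1,1,1,1,1,1,1,1]

```text
time: 39.8
tcp_pos: [476.6, -162.0, -4.2]
eef_rot: [[-0.979, 0.203, -0.002], [0.203, 0.979, 0.001], [0.002, 0.001, -1.0]]
contact_force: [-0.9, 0.3, 0.6]
finger_gap: 87.2
grasp_force: 0.0
```

```bash
python3 need.py -1 -139.6 -4
```

```text
t 39.8 p [ 476.574 -161.984   -4.167] dial [  -0.243 -140.314   -4.167] q [-0.631  0.448  1.03   2.017 -0.478  0.942  2.015] F [-0.952  0.145  0.618] gap 87.16957138208691
target [ 475.976 -161.132   -4.   ] slide cm [ 0.076  0.071 -0.016] turn [ 0.001 -0.002 -0.001]
```

Emit:
carry_out:
  slide:
    - [0,0.1,0]
    - [0,0.1,0]
    - [0,0,0]
    - [0,0,0]
  turn:
    - [0,0,0]
    - [0,0,0]
    - [0,0,0]
    - [0,0,0]
  gripper: [1,1,1,1]

```text
time: 40.13
tcp_pos: [476.7, -161.4, -4.0]
eef_rot: [[-0.979, 0.204, -0.002], [0.204, 0.979, 0.0], [0.002, -0.0, -1.0]]
contact_force: [-1.0, -5.6, 0.7]
finger_gap: 86.8
grasp_force: 2.7
```

Emit:
carry_out:
  slide:
    - [0,0.1,0]
    - [0,0.1,0]
    - [0,0,0]
    - [0,0,0]
  turn:
    - [0,0,0]
    - [0,0,0]
    - [0,0,0]
    - [0,0,0]
  gripper: [1,1,1,1]

```text
time: 40.47
tcp_pos: [476.6, -161.4, -3.9]
eef_rot: [[-0.979, 0.205, -0.002], [0.205, 0.979, -0.002], [0.001, -0.003, -1.0]]
contact_force: [-3.0, -11.2, 0.8]
finger_gap: 87.0
grasp_force: 5.9
```

Emit:
carry_out:
  slide:
    - [0,0.1,0]
    - [0,0.1,0]
    - [0,0,0]
    - [0,0,0]
  turn:
    - [0,0,0]
    - [0,0,0]
    - [0,0,0]
    - [0,0,0]
  gripper: [1,1,1,1]

```text
time: 40.8
tcp_pos: [476.6, -161.3, -3.8]
eef_rot: [[-0.978, 0.207, -0.002], [0.207, 0.978, -0.004], [0.001, -0.005, -1.0]]
contact_force: [-3.8, -17.9, 2.3]
finger_gap: 86.5
grasp_force: 9.1
```

```bash
python3 need.py -1 -139.6 -4|head -1
```

```text
t 40.8 p [ 476.563 -161.297   -3.757] dial [  -0.391 -139.643   -3.757] q [-0.642  0.447  1.035  2.019 -0.473  0.939  2.003] F [ -0.12  -18.29    2.338] gap 86.45645053245158
```

Emit:
carry_out:
  slide:
    - [0,0.1,0]
    - [0,0.1,0]
    - [0,0,0]
    - [0,0,0]
  turn:
    - [0,0,0]
    - [0,0,0]
    - [0,0,0]
    - [0,0,0]
  gripper: [1,1,1,1]

```text
time: 41.13
tcp_pos: [476.5, -161.3, -3.6]
eef_rot: [[-0.978, 0.208, -0.002], [0.208, 0.978, -0.007], [0.001, -0.007, -1.0]]
contact_force: [-6.3, -25.3, 1.1]
finger_gap: 86.9
grasp_force: 12.4
```

Emit:
carry_out:
  slide:
    - [0,-0.8,0]
    - [0,-1.5,0]
    - [0,-1,0]
    - [0,0,-2]
    - [0,0,-3.5]
    - [0,0,-3.5]
    - [0,0,-3.5]
    - [0,0,-3.5]
    - [0,0,-3.5]
    - [0,0,-1]
  turn:
    - [0,0,0]
    - [0,0,0]
    - [0,0,0]
    - [0,0,0]
    - [0,0,0]
    - [0,0,0]
    - [0,0,0]
    - [0,0,0]
    - [0,0,0]
    - [0,0,0]
  gripper: [1,1,1,1,1,1,1,1,1,1]

```text
time: 41.97
tcp_pos: [473.5, -188.1, 205.1]
eef_rot: [[-0.979, 0.204, 0.003], [0.204, 0.979, 0.002], [-0.003, 0.002, -1.0]]
contact_force: [0.6, 0.8, 0.5]
finger_gap: 86.8
grasp_force: 0.0
```

Emit:
carry_out:
  slide:
    - [1.23,3.63,0]
    - [1.23,3.63,0]
    - [1.23,3.63,0]
    - [1.23,3.63,0]
    - [1.23,3.63,0]
    - [1.23,3.63,0]
    - [1.23,3.63,0]
    - [1.23,3.63,0]
    - [1.23,3.63,0]
    - [1.23,3.63,0]
  turn:
    - [0,0,0]
    - [0,0,0]
    - [0,0,0]
    - [0,0,0]
    - [0,0,0]
    - [0,0,0]
    - [0,0,0]
    - [0,0,0]
    - [0,0,0]
    - [0,0,0]
  gripper: [1,1,1,1,1,1,1,1,1,1]

```text
time: 42.8
tcp_pos: [424.8, 189.2, 201.6]
eef_rot: [[-0.979, 0.203, -0.003], [0.203, 0.979, 0.002], [0.004, 0.002, -1.0]]
contact_force: [1.0, -0.5, -0.8]
finger_gap: 87.2
grasp_force: 0.0
```

Emit:
carry_out:
  slide:
    - [1.23,3.63,0]
    - [1.23,3.63,0]
    - [1.23,3.63,0]
    - [1.23,3.63,0]
    - [0,0,0]
    - [0,0,0]
  turn:
    - [0,0,0]
    - [0,0,0]
    - [0,0,0]
    - [0,0,0]
    - [0,0,0]
    - [0,0,0]
  gripper: [1,1,1,1,1,1]

```text
time: 43.3
tcp_pos: [405.7, 341.3, 201.1]
eef_rot: [[-0.98, 0.199, -0.003], [0.199, 0.98, -0.0], [0.003, -0.001, -1.0]]
contact_force: [0.4, 0.0, -0.1]
finger_gap: 87.0
grasp_force: 0.0
```

Run:
```python
from h import *
im=sum(vision.capture("top").astype(float) for _ in range(4))/4
def red(im,a=255,b=295,c=365,d=420):
    h=cv2.cvtColor(im.astype(np.uint8),cv2.COLOR_BGR2HSV);m=((h[...,0]<8)|(h[...,0]>172))&(h[...,1]>150)&(h[...,2]>100);v,u=np.nonzero(m[a:b,c:d]);return len(u),u.mean()+c,v.mean()+a
t2=np.load("top2.npy"); print(red(t2),red(im)); w=(slice(278,298),slice(324,350)); print("window change",abs(im[w]-t2[w]).mean(), "vs before bolt",abs(np.load("top1.npy")[w]-t2[w]).mean())
# predicted red blob for bolt travel b: top + the four visible side faces, rendered
A=-.203
def pred(b):
    P=np.array([[x,y-96+b,z] for x in(-12,12) for y in(-5,5) for z in(24,50)],float)@rz(A).T+[505.132,-23.524,0]
    m=np.zeros((480*8,640*8),np.uint8); cv2.fillConvexPoly(m,cv2.convexHull(np.round(proj("top",P)*8+4).astype(np.int32)),1); v,u=np.nonzero(m); return len(u)/64,u.mean()/8-.5,v.mean()/8-.5
for b in(0,1.4,2.6,12.6,14): print(b,pred(b))
```

```text
(65, np.float64(382.03076923076924), np.float64(274.2923076923077)) (66, np.float64(382.04545454545456), np.float64(274.1969696969697))
window change 1.4447115384615385 vs before bolt 1.6322115384615385
0 (88.84375, np.float64(388.86121614491736), np.float64(275.3732193105874))
1.4 (88.875, np.float64(388.1823575949367), np.float64(275.21305819268633))
2.6 (88.921875, np.float64(387.5580521876647), np.float64(275.084717097171))
12.6 (87.765625, np.float64(382.57635303542816), np.float64(274.0926873776037))
14 (87.421875, np.float64(381.86528150134046), np.float64(273.9148570151921))
```

Under 25 N the bolt does not move any further. The tab centroid at 382.0 matches the rendered home position of 381.9. I'm handing in.

```bash
python3 -c "
from cell import finish_job
print(finish_job())"
```

```text
the job is handed in; nothing more can be done
None
```

The dial is set to 7, the knob is up and the bolt is pushed hard against its stop; the 7 was identified from low-resolution views, the clutch slipped about one tooth along the way (wrist force peaked near 17 N), and I handed the job in after about 43 s of robot time.

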